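# Fetch the jar from behind the reagent bottles and put it on the balance

### The job

The small jar stands boxed in by three taller bottles on the grey bottle stand: first move all three bottles, upright, into the low steel drip tray, then set the jar gently on the middle of the balance's pan while the bottles wait in the tray. Finally put every bottle back upright on the very circle of the stand where it stood at the start, leaving the jar on the pan. Leave the glassware round about where it is and tip nothing over.

Things in the scene. Friction and masses are not known exactly. Their poses are not given: they have to be found in the camera images.
- amber_bottle: Loose round brown glass bottle, 60 mm diameter, 140 mm high, 0.33 kg or so, with a round black screw cap 36 mm in diameter whose side runs from 114 to 140 mm above the underside (neck below it is 28 to 32 mm thick; shoulder starts 86 mm up). Origin: centre of the underside; z up. Starts on one of the stand's three large circles (which one varies).
- slim_bottle: Loose slim round white plastic bottle, the tallest: 50 mm diameter, 155 mm high, 0.22 kg or so, round grey screw cap 30 mm in diameter from 129 to 155 mm above the underside (neck below it 24 to 28 mm thick; shoulder starts 92 mm up). Origin: centre of the underside; z up. Starts on one of the stand's three large circles.
- square_bottle: Loose square clear plastic bottle with white contents, 50 x 50 mm in plan, 125 mm high, 0.26 kg or so, round white screw cap 40 mm in diameter from 99 to 125 mm above the underside (neck below it 32 mm thick; shoulder starts 84 mm up). Origin: centre of the underside; z up, x and y along its flat sides. Starts on one of the stand's three large circles.
- jar: Loose small round brown glass jar with a wide flat white lid, 55 mm high, 0.10 kg or so; body 42 mm in diameter, lid 44 mm in diameter from 39 to 55 mm above the underside. Origin: centre of the underside; z up. Starts on the stand's small circle, with a bottle on either side of it and one in front.
- stand: Fixed flat grey plate, 165 mm (its x) by 215 mm (its y), top 8 mm above the table, no rim. Flat black circles on it: a small one (54 mm diameter) for the jar at (25, 0) mm in its frame, three large ones (72 mm) for the bottles at (25, 63), (25, -63) and (-38, 0) mm. Things start within 3 mm of their circle's centre. Origin: centre of the underside, on the table.
- drip_tray: Fixed shallow stainless steel tray, 240 mm (its x) by 160 mm (its y) outside, wall 5 mm thick, rim 14 mm above the table, flat inner floor 5 mm above the table. Empty at the start; the side area for the bottles. It stands to the left or the right of the stand, the balance on the other side. Origin: centre of the underside.
- balance: Fixed white laboratory balance: a box 200 mm (its x) by 150 mm (its y), 44 mm high, dark display at its -x end, and on top a round level steel pan 110 mm in diameter, top face 58 mm above the table, which does not give. Origin: on the table exactly below the pan's centre, so the pan's top centre is (0, 0, 58) mm; the box's middle is at (-35, 0) mm.
- beaker: Loose empty glass beaker, 68 mm diameter, 85 mm high, standing between the robot and the stand. A bystander, to be left where it is. Origin: centre of the underside.
- conical_flask: Loose conical glass flask with yellow contents, 76 mm diameter at the foot, 120 mm high, standing beyond the stand. A bystander, to be left where it is. Origin: centre of the underside.
- tall_flask: Loose round long-necked glass flask with yellow contents and a white funnel (52 mm diameter) in its mouth, bulb 70 mm diameter, 166 mm high in all, standing beyond the stand. A bystander, to be left where it is. Origin: centre of the underside.

How it is judged:
On the way, in this order (a step that is already met when the one before it is completed fails the run):
1. all three bottles stand upright in the drip tray, the jar not yet moved (x of amber_bottle in the frame of drip_tray between -0.1 and 0.1 m and y of amber_bottle in the frame of drip_tray between -0.065 and 0.065 m and height (world z) of each of amber_bottle, slim_bottle, square_bottle below 0.012 m and angle between each of amber_bottle, slim_bottle, square_bottle's own z axis and vertical below 0.1 rad and linear speed of each of amber_bottle, slim_bottle, square_bottle below 0.03 m/s and x of slim_bottle in the frame of drip_tray between -0.1 and 0.1 m and y of slim_bottle in the frame of drip_tray between -0.065 and 0.065 m and x of square_bottle in the frame of drip_tray between -0.1 and 0.1 m and y of square_bottle in the frame of drip_tray between -0.065 and 0.065 m and distance of jar from where it was at the start of the episode below 0.025 m), for 0.2 s.
2. the jar, still held in the fingers, is lowered to within 10 mm of the middle of the balance's pan (not dropped), the bottles standing in the drip tray (x of amber_bottle in the frame of drip_tray between -0.1 and 0.1 m and y of amber_bottle in the frame of drip_tray between -0.065 and 0.065 m and height (world z) of each of amber_bottle, slim_bottle, square_bottle below 0.012 m and angle between each of amber_bottle, slim_bottle, square_bottle's own z axis and vertical below 0.1 rad and linear speed of each of amber_bottle, slim_bottle, square_bottle below 0.03 m/s and x of slim_bottle in the frame of drip_tray between -0.1 and 0.1 m and y of slim_bottle in the frame of drip_tray between -0.065 and 0.065 m and x of square_bottle in the frame of drip_tray between -0.1 and 0.1 m and y of square_bottle in the frame of drip_tray between -0.065 and 0.065 m and contact force between the fingers and jar above 0.5 N and height (world z) of jar below 0.068 m and horizontal distance between jar and balance below 0.02 m), for 0.05 s.
3. the jar, let go, stands upright in the middle of the balance's pan while all three bottles still stand in the drip tray (x of amber_bottle in the frame of drip_tray between -0.1 and 0.1 m and y of amber_bottle in the frame of drip_tray between -0.065 and 0.065 m and height (world z) of each of amber_bottle, slim_bottle, square_bottle below 0.012 m and angle between each of amber_bottle, slim_bottle, square_bottle, jar's own z axis and vertical below 0.1 rad and linear speed of each of amber_bottle, slim_bottle, square_bottle, jar below 0.03 m/s and x of slim_bottle in the frame of drip_tray between -0.1 and 0.1 m and y of slim_bottle in the frame of drip_tray between -0.065 and 0.065 m and x of square_bottle in the frame of drip_tray between -0.1 and 0.1 m and y of square_bottle in the frame of drip_tray between -0.065 and 0.065 m and horizontal distance between jar and balance below 0.015 m and height (world z) of jar between 0.053 and 0.064 m and contact force between the fingers and jar below 0.1 N), for 0.2 s.
At the end, for the whole second after the job is handed in: Each of the three bottles stands upright and at rest within 15 mm of where it stood at the start (height included), and the jar stands upright and at rest on the balance's pan, its centre within 15 mm of the pan's centre (distance of each of amber_bottle, slim_bottle, square_bottle from where it was at the start of the episode below 0.015 m and angle between each of amber_bottle, slim_bottle, square_bottle, jar's own z axis and vertical below 0.1 rad and linear speed of each of amber_bottle, slim_bottle, square_bottle below 0.02 m/s and horizontal distance between jar and balance below 0.015 m and height (world z) of jar between 0.053 and 0.064 m and linear speed of jar below 0.03 m/s); the robot touches nothing.
It fails at once if the beaker is pushed more than 20 mm or tipped (distance of beaker from where it was at the start of the episode above 0.02 m or angle between beaker's own z axis and vertical above 0.3 rad).
It fails at once if the conical flask is pushed more than 20 mm or tipped (distance of conical_flask from where it was at the start of the episode above 0.02 m or angle between conical_flask's own z axis and vertical above 0.3 rad).
It fails at once if the tall flask is pushed more than 20 mm or tipped (distance of tall_flask from where it was at the start of the episode above 0.02 m or angle between tall_flask's own z axis and vertical above 0.3 rad).
It fails at once if a bottle or the jar is tipped over (more than 45 degrees) (angle between any of amber_bottle, slim_bottle, square_bottle, jar's own z axis and vertical above 0.8 rad).
It also fails if it takes over 147 s, if anything falls off the work surface, if the arm or the gripper's body presses on something with over 40 N, if the wrist force passes 120 N, or if a joint passes its speed limit or range.

### The arm

A 6-joint arm with a two-finger parallel gripper is mounted at the origin on the work surface. World frame = base frame: x ahead of the robot, y to its left, z up, the work surface at z = 0. Lengths are in m, angles in rad, forces in N, time in s.
With the tool pointing down it reaches from about 0.425 to 0.95 m from the base axis. Payload 3.5 kg.
Tool frame: the origin (TCP) lies on the mounting face of the last link; the fingertips stand 173 mm ahead of it and the grasp point (between the pads) lies 155 mm ahead of it; z points along the fingers, x is the direction in which the jaws open and shut, and the axes are right-handed (so a half turn about z gives the same grasp; the last joint's range is limited). The gripper opens to 85 mm and grips with 20 to 120 N. Pads are 22 mm wide; open, the fingers measure 114 mm over their backs; the gripper's body (76 mm by 85 mm) begins 54 mm behind the grasp point. The pads swing forward as they close: fully open they stand 13 mm farther back than shut.
Start: joints at [0.989, 0.286, 1.577, -0, 1.279, -0.15], TCP at [0.282, 0.613, 0.405] pointing down, gripper open.
Joint ranges: [-2.77, 2.77], [-0.9, 2.22], [0.21, 2.48], [-1.53, 4.67], [0.24, 2.81], [-2.84, 2.84]. Speed limits (rad/s): [2.79, 2.79, 3.14, 3.14, 3.14, 3.14].

### API

Orientations are given as a unit quaternion [x, y, z, w].
In Python, from plant import get_state, read_camera, sign_off gives the robot as it stands.
- The arm moves only by the shell command python3 -m jog 'ROWS' [FORCE]. ROWS is JSON, a list of rows, each an object of numbers: "grip": the closure, from 0 (fully open) to 1 (shut); "x", "y", "z": the shift along the tool's x, y, z in mm; "rx", "ry", "rz": the turn, a rotation vector about the tool's x, y, z in degrees. A call has 1 to 8 rows; each row shifts and turns the commanded pose from where the row before left it, along the tool's axes as they then stand; what a row does not reach is not made up. A row lasts 1/12 s, in which the tool goes at most 41.7 mm and 7.16 degrees, less where a joint would pass 70% of its speed; a pose out of reach is approached as far as the arm can. A call with a gripper value outside its range is refused whole. The fingers move at their own pace and stop on an object; FORCE is the grip in N (left out, the last holds). Time passes only in rows, so rows that do not move let the fingers close. It gives the time, the measured TCP pose, the force and the opening at its end, in the units of the state.
- get_state(): the state, without advancing time (a new reading comes with each control period).
- read_camera(name): name is "scene" or "top" or "wrist"; returns a dict with "frame" (480x640x3 uint8, red, green, blue), "intrinsics" (3x3 intrinsics, pixels), "R" (3x3) and "t" (3): a world point X has camera coordinates R X + t. Camera axes: x right, y down, z forward; pixel columns grow to the right and rows downward; lengths in m; the calibration is good to about 2 mm. A picture is of the moment at which its call begins. There is no depth.
- sign_off(): hands the job in, once; it reports no verdict.
The state is a dict: "time": time; "qpos": joint angles; "dq": joint speeds; "joint_efforts": joint torques, N m; "eef_pos": TCP position; "tcp_rot": TCP orientation; "contact_force": force on the tool from outside, world axes, zero at the start; "wrist_torque": the same for the moment, N m; "opening": opening from 0.0 (shut) to 1.0 (fully open).
Only numpy, scipy, OpenCV 4.12 (cv2) and the standard library are available. Lean on these libraries where they do the work, as an engineer would, in place of code of your own. Each camera call takes 0.05 s, during which the arm holds its last target.

## Working session

There is one attempt and no reset: what is moved stays moved. The work goes in short steps, Python scripts to look and compute and a shell command to move; the robot and the scene stay as the last step left them, time stands still between calls to the robot, and variables do not carry over. Pictures are saved under pics/ and viewed, and the job is handed in when it is done.

```bash
ls; mkdir -p pics; python3 - <<'E'
from plant import get_state, read_camera
import cv2
s=get_state()
print(s)
for n in ("scene","top","wrist"):
    c=read_camera(n); cv2.imwrite(f"pics/{n}0.png",c["frame"][:,:,::-1]); print(n,c["intrinsics"].tolist(),c["R"].round(4).tolist(),c["t"].round(4).tolist())
E
```

```text
pics
{'time': 0.0, 'qpos': array([ 9.88986504e-01,  2.87201425e-01,  1.57817306e+00, -2.87746097e-05,
        1.27860443e+00, -1.49998628e-01]), 'dq': array([ 4.43544723e-04, -7.32134085e-05,  3.36373531e-04, -1.26217147e-04,
        3.64536705e-04, -1.04086994e-03]), 'joint_efforts': array([-1.15980779e-04, -4.05969644e+01, -2.92630613e+01, -1.65320612e-04,
        5.71869925e-03, -5.66569810e-06]), 'eef_pos': array([0.28233504, 0.61284368, 0.40332498]), 'tcp_rot': array([ 8.42171851e-01,  5.39207890e-01, -1.08407037e-03,  4.98538255e-04]), 'contact_force': array([ 0.24423449,  0.58312345, -0.60999174]), 'wrist_torque': array([-0.0044757 , -0.02059166,  0.04424459]), 'opening': 0.9989352648518555}
scene [[467.3329555211511, 0.0, 317.94105547576555], [0.0, 467.3329555211511, 242.4018509492282], [0.0, 0.0, 1.0]] [[0.1616, 0.9868, -0.0119], [0.7748, -0.1343, -0.6178], [-0.6112, 0.0906, -0.7863]] [-0.0761, -0.3965, 1.1429]
top [[584.261012370131, 0.0, 318.1508267294068], [0.0, 584.261012370131, 240.1651569193625], [0.0, 0.0, 1.0]] [[-0.0061, -1.0, 0.0035], [-0.9954, 0.0057, -0.0958], [0.0958, -0.004, -0.9954]] [-0.0159, 0.5765, 1.0322]
wrist [[400.3058082105656, 0.0, 319.86937681889964], [0.0, 400.3058082105656, 236.8556863556216], [0.0, 0.0, 1.0]] [[0.4187, 0.9081, -0.0017], [0.8689, -0.4, 0.2915], [0.2641, -0.1235, -0.9566]] [-0.6748, -0.0377, 0.3786]
```

View pics/scene0.png

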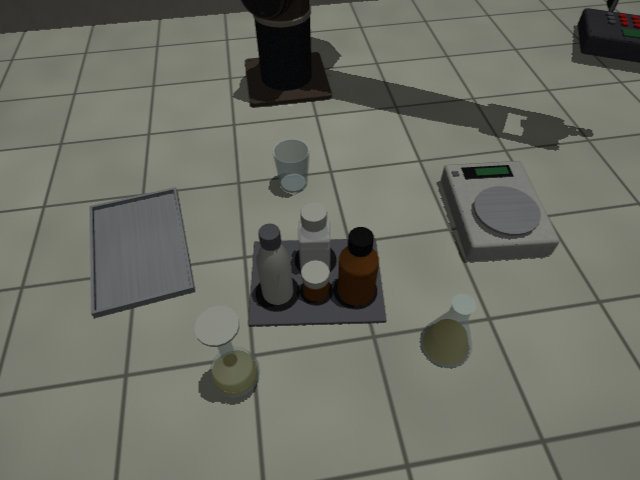

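View pics/top0.png

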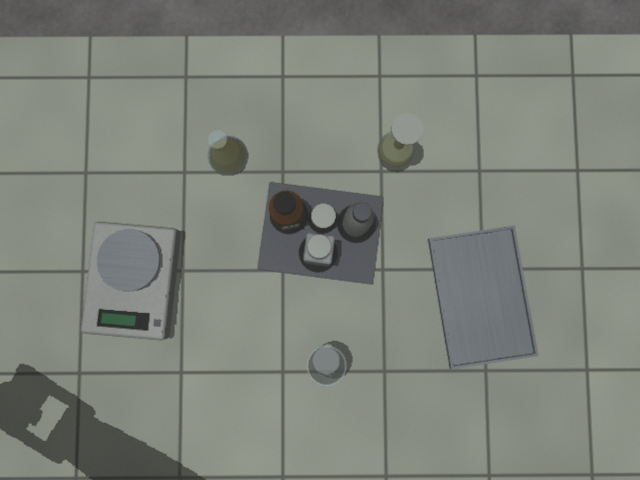

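View pics/wrist0.png

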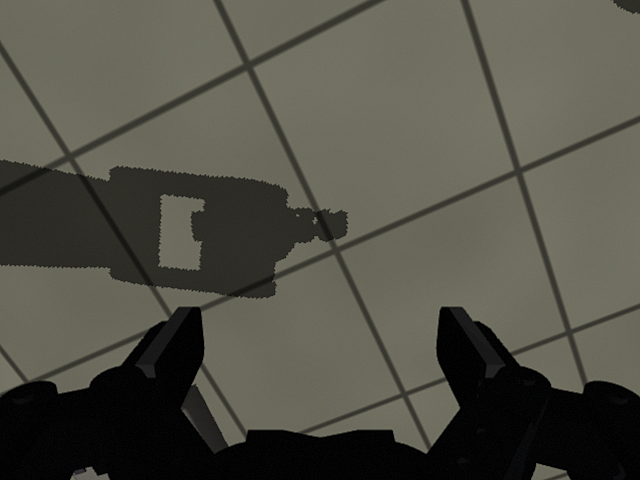

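The scene view shows the slim bottle at (275,265), amber at (358,267), square at (314,240) and the jar between them at (316,282). In the top view the tray is on the right at about (482,297), and the pan is at (128,260) on the left. Next I'll measure all of these.

```bash
cat > h.py <<'E'
import numpy as np, cv2
from plant import get_state, read_camera
def ray(c,p,z):
    R=np.array(c["R"]);t=np.array(c["t"]);K=np.array(c["intrinsics"])
    o=-R.T@t; d=R.T@np.linalg.inv(K)@np.array([p[0],p[1],1.0])
    return o+d*(z-o[2])/d[2]
def proj(c,X):
    p=np.array(c["intrinsics"])@(np.array(c["R"])@np.array(X)+np.array(c["t"])); return p[:2]/p[2]
def snap(n,f=None):
    c=read_camera(n)
    if f: cv2.imwrite("pics/"+f,c["frame"][:,:,::-1])
    return c
E
python3 - <<'E'
from h import *
c=snap("top"); im=c["frame"]
def crop(x0,y0,x1,y1,k,f): cv2.imwrite("pics/"+f,cv2.resize(im[y0:y1,x0:x1,::-1],None,fx=k,fy=k,interpolation=cv2.INTER_NEAREST))
crop(250,175,400,295,5,"cs.png"); crop(420,220,540,370,4,"ct.png"); crop(75,215,185,345,4,"cb.png")
for p in [(320,175),(330,255),(484,300),(460,300),(440,300),(128,260),(160,290),(300,265),(288,203),(361,213),(318,246),(323,216),(268,230)]: print(p,im[p[1],p[0]])
s=snap("scene"); cv2.imwrite("pics/cs2.png",cv2.resize(s["frame"][195:330,235:395,::-1],None,fx=5,fy=4.4*1.0,interpolation=cv2.INTER_NEAREST))
E
```

```text
(320, 175) [137 141 130]
(330, 255) [121 124 126]
(484, 300) [114 117 122]
(460, 300) [116 121 126]
(440, 300) [116 121 124]
(128, 260) [119 125 129]
(160, 290) [142 146 142]
(300, 265) [90 91 97]
(288, 203) [51 50 50]
(361, 213) [86 90 94]
(318, 246) [150 155 149]
(323, 216) [150 153 148]
(268, 230) [90 92 96]
```

View pics/cs.png

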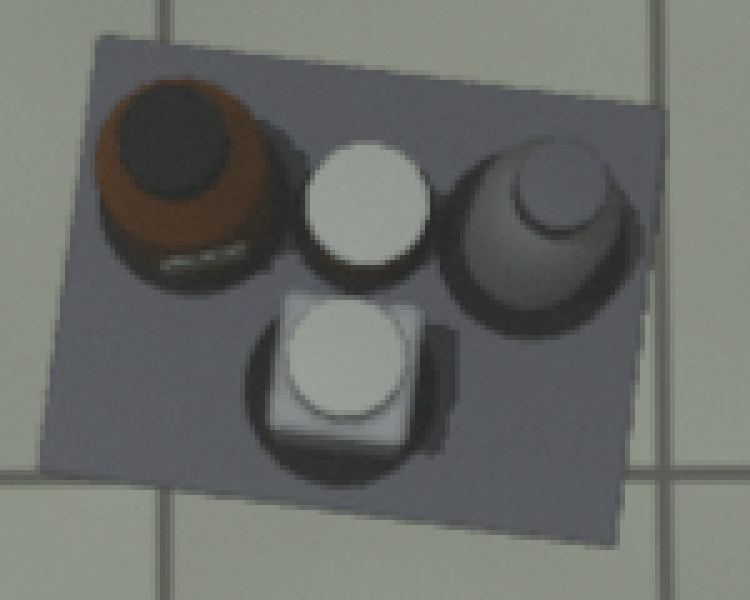

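View pics/ct.png

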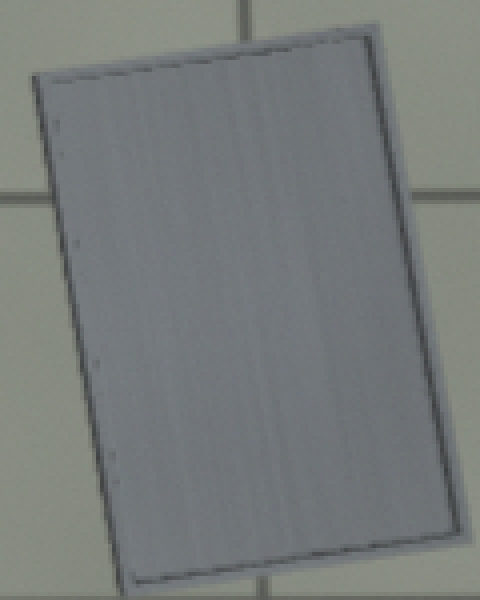

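View pics/cb.png

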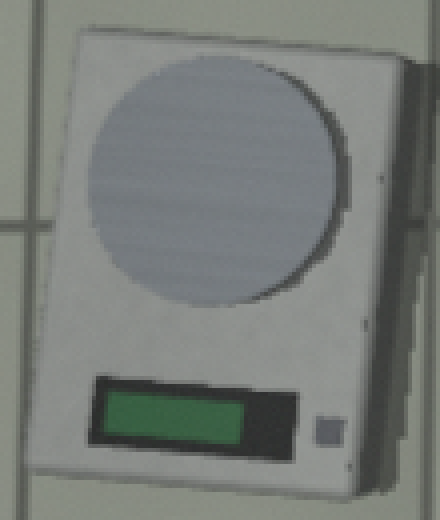

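View pics/cs2.png

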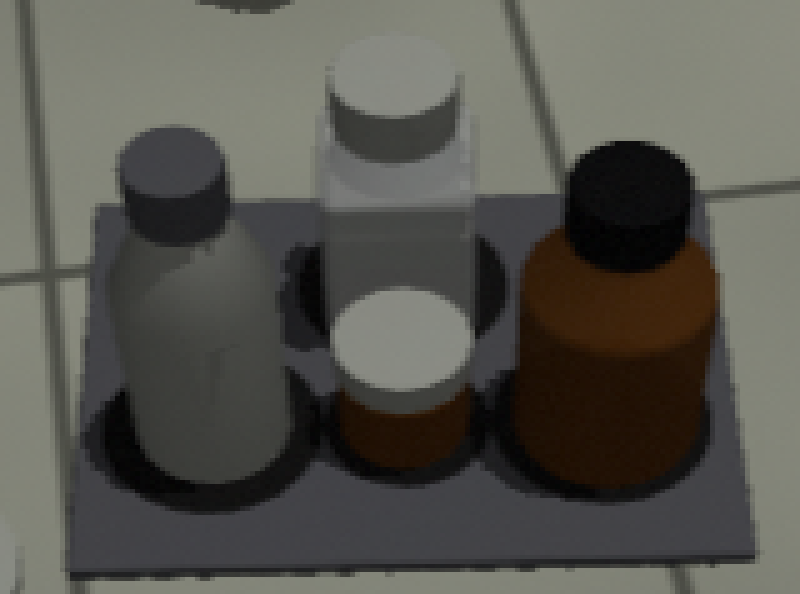

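```bash
python3 - <<'E'
from h import *
c=snap("top"); s=snap("scene")
o=-c["R"].T@c["t"]; print("cam",o.round(3),(-s["R"].T@s["t"]).round(3))
f=lambda p,x0,y0,k,ky=None:((p[0]+.5)/k+x0-.5,(p[1]+.5)/(ky or k)+y0-.5)
S=[ray(c,f(p,250,175,5),.008) for p in [(99,35),(666,108),(615,548),(40,472)]]
S=np.array(S)[:,:2]; print("stand",S.round(4).tolist(),S.mean(0).round(4),[np.linalg.norm(S[i]-S[i-1]).round(4) for i in range(4)])
d=(S[0]+S[1]-S[2]-S[3]); a=np.arctan2(d[1],d[0]); d2=S[0]+S[3]-S[1]-S[2]; a2=np.arctan2(-d2[0],d2[1]); print("yaw",a,a2)
a=(a+a2)/2;R=np.array([[np.cos(a),-np.sin(a)],[np.sin(a),np.cos(a)]])
for q in [(25,0),(25,63),(25,-63),(-38,0)]: print(q,(S.mean(0)+R@np.array(q)/1000).round(4))
for n,p,q,h in [("amber",(174,137),(629,186),.148),("slim",(562,183),(174,161),.163),("square",(346,357),(394,74),.133),("jar",(368,204),(402,340),.063)]:
    print(n,ray(c,f(p,250,175,5),h).round(4),ray(s,f(q,235,195,5,4.4),h).round(4))
T=np.array([ray(c,f(p,420,220,4),.014) for p in [(34,74),(378,24),(470,540),(122,594)]])[:,:2]
print("tray",T.round(4).tolist(),T.mean(0).round(4),[np.linalg.norm(T[i]-T[i-1]).round(4) for i in range(4)])
d=(T[0]+T[1]-T[2]-T[3]); print("yaw",np.arctan2(d[1],d[0]))
print("pan",ray(c,f((214,180),75,215,4),.058).round(4), "r",np.linalg.norm(ray(c,f((214+125,180),75,215,4),.058)-ray(c,f((214,180),75,215,4),.058)), "scene",ray(s,(507,211),.058).round(4))
print("beaker",ray(c,(327,366),0.0).round(4),ray(s,(293,184),0).round(4),"con",ray(c,(218,140),.12).round(4),"tall",ray(c,(407,128),.166).round(4))
# refine by masks: pan by scene not; jar/square lid bright masks
im=c["frame"].astype(int)
E
```

```text
cam [ 0.475 -0.015  1.083] [ 1.018 -0.082  0.653]
stand [[0.6886, 0.0708], [0.6599, -0.1403], [0.4966, -0.1189], [0.5257, 0.0922]] [ 0.5927 -0.024 ] [np.float64(0.1643), np.float64(0.2131), np.float64(0.1647), np.float64(0.2131)]
yaw -0.13054363391965182 -0.13617524715177545
(25, 0) [ 0.6175 -0.0274]
(25, 63) [0.6258 0.0351]
(25, -63) [ 0.6091 -0.0898]
(-38, 0) [ 0.555 -0.019]
amber [0.6272 0.0353 0.148 ] [0.6261 0.0359 0.148 ]
slim [ 0.6093 -0.0888  0.163 ] [ 0.6069 -0.0873  0.163 ]
square [ 0.5567 -0.0199  0.133 ] [ 0.5548 -0.019   0.133 ]
jar [ 0.6168 -0.0284  0.063 ] [ 0.6154 -0.0275  0.063 ]
tray [[0.5804, -0.2217], [0.6026, -0.381], [0.3678, -0.4136], [0.3449, -0.2557]] [ 0.4739 -0.318 ] [np.float64(0.2379), np.float64(0.1608), np.float64(0.2371), np.float64(0.1596)]
yaw 0.14065227549106793
pan [0.5411 0.3144 0.058 ] r 0.05477343499057429 scene [0.5436 0.3141 0.058 ]
beaker [ 0.3484 -0.0342  0.    ] [ 0.3577 -0.0313  0.    ] con [0.7378 0.1485 0.12  ] tall [ 0.7434 -0.1627  0.166 ]
```

Positions agree to 1–3 mm between the two views, and the sizes and circles match the given values. I'll align the jaws with world y first, so tool x = world y, tool y = world x and tool z is down.

```bash
python3 -m jog '[{"rz":-6.2},{"rz":-6.2},{"rz":-6.2},{"rz":-6.1}]' 60
python3 -m jog '[{"x":-29,"y":13.5},{"x":-29,"y":13.5},{"x":-29,"y":13.5},{"x":-29,"y":13.5},{"x":-29,"y":13.5},{"x":-29,"y":13.5},{"x":-29,"y":13.5},{"x":-29,"y":13.5}]'
python3 -m jog '[{"x":-29,"y":13.5},{"x":-29,"y":13.5},{"x":-29,"y":13.5},{"x":-29,"y":13.5},{"x":-29,"y":13.5},{"x":-29,"y":13.5},{"x":-29,"y":13.5},{"x":-29,"y":13.5}]'
cat > st.py <<'E'
from plant import get_state
import numpy as np
from scipy.spatial.transform import Rotation as R
s=get_state();m=R.from_quat(s["tcp_rot"]).as_matrix()
print("t",s["time"],"pos",s["eef_pos"].round(4),"xax",m[:,0].round(3),"zax",m[:,2].round(3),"yaw",np.degrees(np.arctan2(m[1,0],m[0,0])).round(2),"q",s["qpos"].round(2),"F",s["contact_force"].round(1),"op",round(s["opening"],3))
E
python3 st.py
```

```text
t 0.35 pos [0.2824 0.613  0.4044] xax [ 0.418  0.908 -0.001] zax [-0. -0. -1.] yaw 65.26 q [ 0.99  0.29  1.58  0.    1.28 -0.15] F [ 0.4 -0.3  0.2] op 0.998$[0]: bad value
$[0]: bad value
$[0]: bad value
```

```bash
python3 -m jog '[{"grip":0,"x":0,"y":0,"z":0,"rx":0,"ry":0,"rz":-6.2}]' 60; python3 -m jog --help | head -20
```

```text
time: 0.43
eef_pos: [0.2825, 0.613, 0.4046]
tcp_rot: [0.811, 0.585, -0.0, 0.0]
contact_force: [0.3, -0.5, -0.1]
opening: 0.999invalid input: not JSON, or not a number
```

```bash
python3 -m jog '[{"grip":0,"x":0,"y":0,"z":0,"rx":0,"ry":0,"rz":-6.2},{"grip":0,"x":0,"y":0,"z":0,"rx":0,"ry":0,"rz":-6.2},{"grip":0,"x":0,"y":0,"z":0,"rx":0,"ry":0,"rz":-6.1}]'
python3 -m jog '[{"grip":0,"x":-29,"y":13.5,"z":0,"rx":0,"ry":0,"rz":0},{"grip":0,"x":-29,"y":13.5,"z":0,"rx":0,"ry":0,"rz":0},{"grip":0,"x":-29,"y":13.5,"z":0,"rx":0,"ry":0,"rz":0},{"grip":0,"x":-29,"y":13.5,"z":0,"rx":0,"ry":0,"rz":0},{"grip":0,"x":-29,"y":13.5,"z":0,"rx":0,"ry":0,"rz":0},{"grip":0,"x":-29,"y":13.5,"z":0,"rx":0,"ry":0,"rz":0},{"grip":0,"x":-29,"y":13.5,"z":0,"rx":0,"ry":0,"rz":0},{"grip":0,"x":-29,"y":13.5,"z":0,"rx":0,"ry":0,"rz":0}]'
python3 -m jog '[{"grip":0,"x":-29,"y":13.5,"z":0,"rx":0,"ry":0,"rz":0},{"grip":0,"x":-29,"y":13.5,"z":0,"rx":0,"ry":0,"rz":0},{"grip":0,"x":-29,"y":13.5,"z":0,"rx":0,"ry":0,"rz":0},{"grip":0,"x":-29,"y":13.5,"z":0,"rx":0,"ry":0,"rz":0},{"grip":0,"x":-29,"y":13.5,"z":0,"rx":0,"ry":0,"rz":0},{"grip":0,"x":-29,"y":13.5,"z":0,"rx":0,"ry":0,"rz":0},{"grip":0,"x":-29,"y":13.5,"z":0,"rx":0,"ry":0,"rz":0},{"grip":0,"x":-29,"y":13.5,"z":0,"rx":0,"ry":0,"rz":0}]'
python3 st.py
```

```text
time: 0.68
eef_pos: [0.2824, 0.613, 0.4047]
tcp_rot: [0.705, 0.709, -0.0, 0.0]
contact_force: [0.1, 0.8, 0.5]
opening: 1.004
time: 1.35
eef_pos: [0.3906, 0.3795, 0.4049]
tcp_rot: [0.707, 0.707, 0.0, 0.0]
contact_force: [-0.0, 0.8, 0.7]
opening: 1.001
time: 2.02
eef_pos: [0.4984, 0.1474, 0.405]
tcp_rot: [0.707, 0.707, 0.0, 0.0]
contact_force: [1.2, 0.8, 0.1]
opening: 1.004
t 2.0167 pos [0.4984 0.1474 0.405 ] xax [0.001 1.    0.   ] zax [ 0.001  0.    -1.   ] yaw 89.96 q [ 0.09 -0.06  1.95  0.    1.25 -1.48] F [1.2 0.8 0.1] op 1.004
```

```bash

python3 -m jog '[{"grip":0,"x":-29.4,"y":13.7,"z":0,"rx":0,"ry":0,"rz":0},{"grip":0,"x":-29.4,"y":13.7,"z":0,"rx":0,"ry":0,"rz":0},{"grip":0,"x":-29.4,"y":13.7,"z":0,"rx":0,"ry":0,"rz":0},{"grip":0,"x":-29.4,"y":13.7,"z":0,"rx":0,"ry":0,"rz":0},{"grip":0,"x":-29.4,"y":13.7,"z":0,"rx":0,"ry":0,"rz":0},{"grip":0,"x":-29.4,"y":13.7,"z":0,"rx":0,"ry":0,"rz":0},{"grip":0,"x":-29.4,"y":13.7,"z":0,"rx":0,"ry":0,"rz":0},{"grip":0,"x":-29.4,"y":13.7,"z":0,"rx":0,"ry":0,"rz":0}]'
python3 -m jog '[{"grip":0,"x":0,"y":0,"z":0,"rx":0,"ry":0,"rz":0},{"grip":0,"x":0,"y":0,"z":0,"rx":0,"ry":0,"rz":0}]'
python3 - <<'E'
from h import *
c=snap("wrist","w1.png")
for n,X in dict(amber=(.6265,.0355,.148),slim=(.608,-.088,.163),square=(.5557,-.0195,.133),jar=(.616,-.028,.063)).items(): print(n,proj(c,X).round(1))
E
python3 st.py
```

```text
time: 2.68
eef_pos: [0.608, -0.088, 0.4048]
tcp_rot: [0.707, 0.707, 0.0, 0.0]
contact_force: [0.2, 0.9, 0.3]
opening: 0.998
time: 2.85
eef_pos: [0.6079, -0.0879, 0.4044]
tcp_rot: [0.708, 0.706, -0.0, -0.0]
contact_force: [-0.2, 0.3, -1.2]
opening: 0.994
amber [522.8 273.9]
slim [318.6 254.1]
square [434.5 152.9]
jar [393.8 221.6]
t 2.9 pos [ 0.6075 -0.0867  0.4044] xax [0.002 1.    0.001] zax [-0.001  0.001 -1.   ] yaw 89.89 q [-0.31  0.15  1.73  0.    1.26 -1.88] F [-0.5 -0.3 -0.4] op 0.999
```

View pics/w1.png

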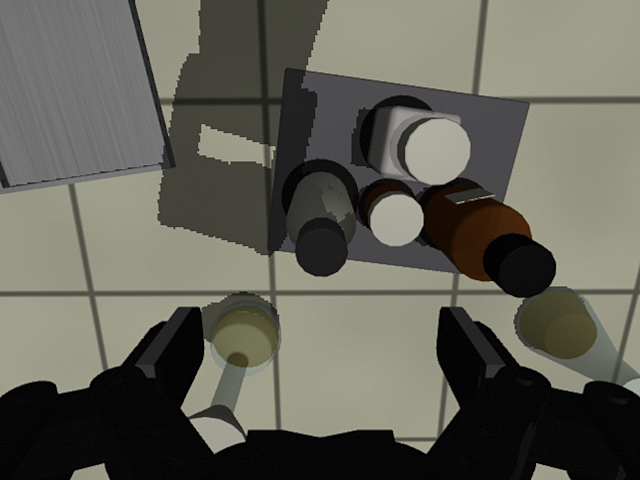

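The slim cap disc is at about (321,248), against a prediction of (319,254), so the error is about 2 mm. The jaws straddle it cleanly, so I'll descend and grip.

```bash

python3 -m jog '[{"grip":0,"x":0.5,"y":-1,"z":25,"rx":0,"ry":0,"rz":0},{"grip":0,"x":0.5,"y":-1,"z":25,"rx":0,"ry":0,"rz":0},{"grip":0,"x":0,"y":0,"z":25,"rx":0,"ry":0,"rz":0},{"grip":0,"x":0,"y":0,"z":18,"rx":0,"ry":0,"rz":0},{"grip":0,"x":0,"y":0,"z":10,"rx":0,"ry":0,"rz":0}]'
python3 -m jog '[{"grip":1,"x":0,"y":0,"z":0,"rx":0,"ry":0,"rz":0},{"grip":1,"x":0,"y":0,"z":0,"rx":0,"ry":0,"rz":0},{"grip":1,"x":0,"y":0,"z":0,"rx":0,"ry":0,"rz":0},{"grip":1,"x":0,"y":0,"z":0,"rx":0,"ry":0,"rz":0},{"grip":1,"x":0,"y":0,"z":0,"rx":0,"ry":0,"rz":0},{"grip":1,"x":0,"y":0,"z":0,"rx":0,"ry":0,"rz":0},{"grip":1,"x":0,"y":0,"z":0,"rx":0,"ry":0,"rz":0},{"grip":1,"x":0,"y":0,"z":0,"rx":0,"ry":0,"rz":0}]' 60
python3 st.py
python3 - <<'E'
from h import *
snap("wrist","w2.png");snap("scene","s2.png")
E
```

```text
time: 3.32
eef_pos: [0.6042, -0.0835, 0.2988]
tcp_rot: [0.707, 0.708, -0.001, -0.002]
contact_force: [-0.2, -0.5, 0.0]
opening: 1.0
time: 3.98
eef_pos: [0.6062, -0.0857, 0.3039]
tcp_rot: [0.707, 0.707, 0.001, 0.002]
contact_force: [0.5, -0.3, 6.5]
opening: 0.335
t 3.9833 pos [ 0.6062 -0.0857  0.3039] xax [ 0.001  1.    -0.001] zax [ 0.004 -0.001 -1.   ] yaw 89.95 q [-0.31  0.25  1.82  0.    1.07 -1.88] F [ 0.5 -0.3  6.5] op 0.335
```

View pics/s2.png

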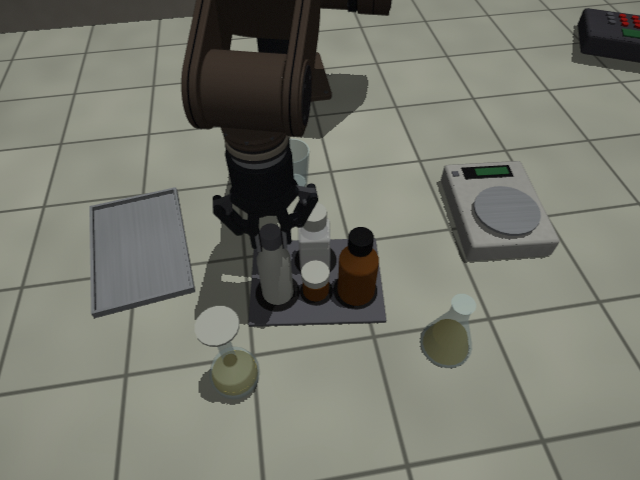

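View pics/w2.png

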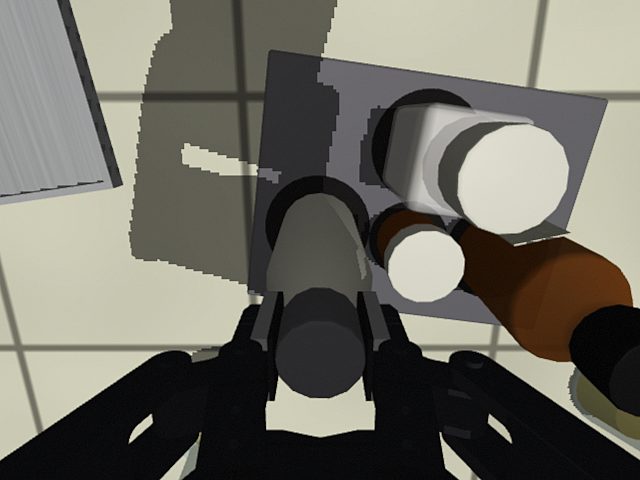

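The slim cap is gripped and the bottle is upright. Lifting it and carrying it to the tray's near slot.

```bash

python3 -m jog '[{"grip":1,"x":0,"y":0,"z":-8,"rx":0,"ry":0,"rz":0},{"grip":1,"x":0,"y":0,"z":-18,"rx":0,"ry":0,"rz":0},{"grip":1,"x":0,"y":0,"z":-20,"rx":0,"ry":0,"rz":0},{"grip":1,"x":-5,"y":-4,"z":-10,"rx":0,"ry":0,"rz":0},{"grip":1,"x":-14,"y":-12,"z":-4,"rx":0,"ry":0,"rz":0},{"grip":1,"x":-20,"y":-17,"z":0,"rx":0,"ry":0,"rz":0},{"grip":1,"x":-22,"y":-19,"z":0,"rx":0,"ry":0,"rz":0},{"grip":1,"x":-22,"y":-19,"z":0,"rx":0,"ry":0,"rz":0}]'
python3 -m jog '[{"grip":1,"x":-22,"y":-19,"z":0,"rx":0,"ry":0,"rz":0},{"grip":1,"x":-22,"y":-19,"z":0,"rx":0,"ry":0,"rz":0},{"grip":1,"x":-22,"y":-19,"z":0,"rx":0,"ry":0,"rz":0},{"grip":1,"x":-22,"y":-19,"z":0,"rx":0,"ry":0,"rz":0},{"grip":1,"x":-22,"y":-19,"z":0,"rx":0,"ry":0,"rz":0},{"grip":1,"x":-22,"y":-18,"z":0,"rx":0,"ry":0,"rz":0},{"grip":1,"x":-18,"y":-14,"z":0,"rx":0,"ry":0,"rz":0},{"grip":1,"x":-8,"y":-6,"z":0,"rx":0,"ry":0,"rz":0}]'
python3 -m jog '[{"grip":1,"x":0,"y":0,"z":10,"rx":0,"ry":0,"rz":0},{"grip":1,"x":0,"y":0,"z":15,"rx":0,"ry":0,"rz":0},{"grip":1,"x":0,"y":0,"z":10,"rx":0,"ry":0,"rz":0},{"grip":1,"x":0,"y":0,"z":0,"rx":0,"ry":0,"rz":0},{"grip":1,"x":0,"y":0,"z":0,"rx":0,"ry":0,"rz":0}]'
python3 st.py
python3 - <<'E'
from h import *
snap("scene","s3.png")
E
```

```text
time: 4.75
eef_pos: [0.5332, -0.1689, 0.361]
tcp_rot: [0.707, 0.707, -0.0, -0.001]
contact_force: [0.7, -0.4, -2.3]
opening: 0.335
time: 5.42
eef_pos: [0.3993, -0.3279, 0.3611]
tcp_rot: [0.708, 0.706, -0.0, -0.001]
contact_force: [-0.8, 0.6, -1.5]
opening: 0.335
time: 5.83
eef_pos: [0.4016, -0.3252, 0.3252]
tcp_rot: [0.707, 0.707, 0.0, -0.002]
contact_force: [0.0, 0.5, -2.9]
opening: 0.337
t 5.8333 pos [ 0.4016 -0.3252  0.3252] xax [-0.     1.     0.003] zax [-0.002  0.003 -1.   ] yaw 90.03 q [-0.88  0.02  2.03  0.    1.1  -2.45] F [ 0.   0.5 -2.9] op 0.337
```

View pics/s3.png

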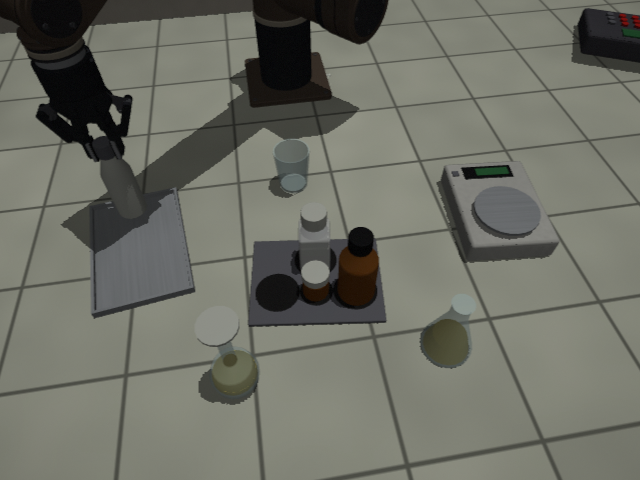

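```bash

python3 -m jog '[{"grip":1,"x":0,"y":0,"z":8,"rx":0,"ry":0,"rz":0},{"grip":1,"x":0,"y":0,"z":7,"rx":0,"ry":0,"rz":0},{"grip":1,"x":0,"y":0,"z":4,"rx":0,"ry":0,"rz":0},{"grip":1,"x":0,"y":0,"z":2,"rx":0,"ry":0,"rz":0},{"grip":1,"x":0,"y":0,"z":1,"rx":0,"ry":0,"rz":0},{"grip":1,"x":0,"y":0,"z":1,"rx":0,"ry":0,"rz":0},{"grip":1,"x":0,"y":0,"z":0,"rx":0,"ry":0,"rz":0}]'
python3 st.py
```

```text
time: 6.47
eef_pos: [0.4014, -0.3263, 0.3037]
tcp_rot: [0.707, 0.707, -0.0, -0.0]
contact_force: [-0.3, 0.0, -1.7]
opening: 0.331
t 6.4667 pos [ 0.4014 -0.3263  0.3037] xax [ 0.001  1.    -0.   ] zax [-0. -0. -1.] yaw 89.96 q [-0.88  0.05  2.04 -0.    1.05 -2.45] F [-0.3  0.  -1.7] op 0.331
```

```bash

python3 -m jog '[{"grip":1,"x":0,"y":0,"z":1,"rx":0,"ry":0,"rz":0},{"grip":1,"x":0,"y":0,"z":1,"rx":0,"ry":0,"rz":0},{"grip":1,"x":0,"y":0,"z":0,"rx":0,"ry":0,"rz":0}]'
python3 -m jog '[{"grip":1,"x":0,"y":0,"z":0.7,"rx":0,"ry":0,"rz":0},{"grip":1,"x":0,"y":0,"z":0,"rx":0,"ry":0,"rz":0},{"grip":1,"x":0,"y":0,"z":0,"rx":0,"ry":0,"rz":0}]'
python3 st.py
```

```text
time: 6.72
eef_pos: [0.4014, -0.3262, 0.3017]
tcp_rot: [0.707, 0.707, 0.0, 0.0]
contact_force: [-0.2, 0.8, -2.5]
opening: 0.332
time: 6.97
eef_pos: [0.4014, -0.3262, 0.301]
tcp_rot: [0.707, 0.707, -0.0, -0.0]
contact_force: [0.2, -0.7, -2.0]
opening: 0.333
t 6.9667 pos [ 0.4014 -0.3262  0.301 ] xax [ 0.001  1.    -0.   ] zax [-0. -0. -1.] yaw 89.96 q [-0.88  0.05  2.05 -0.    1.04 -2.45] F [ 0.2 -0.7 -2. ] op 0.333
```

```bash

python3 -m jog '[{"grip":1,"x":0,"y":0,"z":1,"rx":0,"ry":0,"rz":0},{"grip":1,"x":0,"y":0,"z":0,"rx":0,"ry":0,"rz":0},{"grip":1,"x":0,"y":0,"z":0,"rx":0,"ry":0,"rz":0}]'
python3 -m jog '[{"grip":1,"x":0,"y":0,"z":1,"rx":0,"ry":0,"rz":0},{"grip":1,"x":0,"y":0,"z":0,"rx":0,"ry":0,"rz":0},{"grip":1,"x":0,"y":0,"z":0,"rx":0,"ry":0,"rz":0}]'
python3 st.py
```

```text
time: 7.22
eef_pos: [0.4016, -0.3264, 0.3008]
tcp_rot: [0.707, 0.707, -0.0, 0.0]
contact_force: [-1.4, 0.3, 2.5]
opening: 0.333
time: 7.47
eef_pos: [0.4018, -0.3267, 0.3008]
tcp_rot: [0.707, 0.707, 0.0, 0.001]
contact_force: [-1.5, 1.6, 6.7]
opening: 0.338
t 7.4667 pos [ 0.4018 -0.3267  0.3008] xax [ 0.001  1.    -0.001] zax [ 0.001 -0.001 -1.   ] yaw 89.96 q [-0.88  0.05  2.05  0.    1.04 -2.45] F [-1.5  1.6  6.7] op 0.338
```

Contact came at exactly the expected height, so I'll release and go above the square bottle.

```bash

python3 -m jog '[{"grip":0.6,"x":0,"y":0,"z":-0.5,"rx":0,"ry":0,"rz":0},{"grip":0.4,"x":0,"y":0,"z":0,"rx":0,"ry":0,"rz":0},{"grip":0,"x":0,"y":0,"z":0,"rx":0,"ry":0,"rz":0},{"grip":0,"x":0,"y":0,"z":0,"rx":0,"ry":0,"rz":0},{"grip":0,"x":0,"y":0,"z":-10,"rx":0,"ry":0,"rz":0},{"grip":0,"x":0,"y":0,"z":-20,"rx":0,"ry":0,"rz":0},{"grip":0,"x":0,"y":0,"z":-25,"rx":0,"ry":0,"rz":0},{"grip":0,"x":0,"y":0,"z":-20,"rx":0,"ry":0,"rz":0}]'
python3 -m jog '[{"grip":0,"x":15,"y":7.5,"z":0,"rx":0,"ry":0,"rz":0},{"grip":0,"x":31,"y":15.5,"z":0,"rx":0,"ry":0,"rz":0},{"grip":0,"x":34,"y":17,"z":0,"rx":0,"ry":0,"rz":0},{"grip":0,"x":34,"y":17,"z":0,"rx":0,"ry":0,"rz":0},{"grip":0,"x":34,"y":17,"z":0,"rx":0,"ry":0,"rz":0},{"grip":0,"x":34,"y":17,"z":0,"rx":0,"ry":0,"rz":0},{"grip":0,"x":34,"y":17,"z":0,"rx":0,"ry":0,"rz":0},{"grip":0,"x":34,"y":17,"z":0,"rx":0,"ry":0,"rz":0}]'
python3 -m jog '[{"grip":0,"x":34,"y":16.5,"z":0,"rx":0,"ry":0,"rz":0},{"grip":0,"x":18,"y":9,"z":0,"rx":0,"ry":0,"rz":0},{"grip":0,"x":6,"y":3,"z":0,"rx":0,"ry":0,"rz":0},{"grip":0,"x":0,"y":0,"z":0,"rx":0,"ry":0,"rz":0}]'
python3 st.py
python3 - <<'E'
from h import *
c=snap("wrist","w4.png")
for n,X in dict(amber=(.6265,.0355,.148),square=(.5557,-.0195,.133),jar=(.616,-.028,.063)).items(): print(n,proj(c,X).round(1))
snap("scene","s4.png")
E
```

```text
time: 8.13
eef_pos: [0.4014, -0.3263, 0.3764]
tcp_rot: [0.707, 0.707, -0.0, 0.0]
contact_force: [0.6, -0.8, 0.5]
opening: 0.999
time: 8.8
eef_pos: [0.5271, -0.0745, 0.3754]
tcp_rot: [0.707, 0.707, 0.0, 0.001]
contact_force: [0.2, 0.6, 0.2]
opening: 1.0
time: 9.13
eef_pos: [0.5555, -0.017, 0.375]
tcp_rot: [0.706, 0.708, 0.0, 0.0]
contact_force: [-1.1, -0.6, -0.7]
opening: 0.997
t 9.1333 pos [ 0.5555 -0.017   0.375 ] xax [-0.002  1.    -0.   ] zax [ 0. -0. -1.] yaw 90.12 q [-0.21  0.05  1.9  -0.    1.19 -1.79] F [-1.1 -0.6 -0.7] op 0.997
amber [410.3 379. ]
square [314.4 253.5]
jar [304.6 297.3]
```

View pics/w4.png

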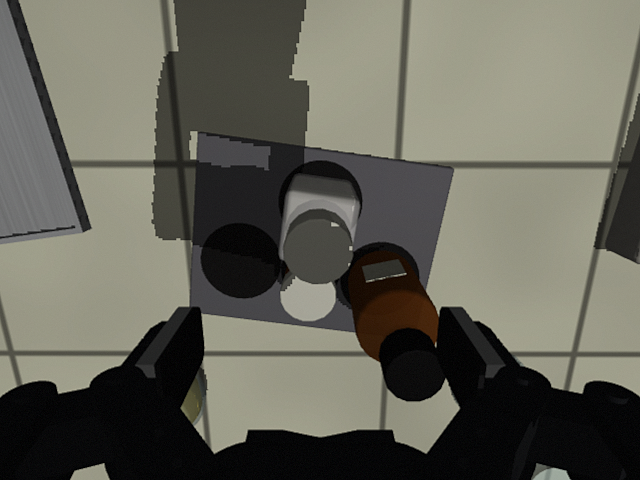

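View pics/s4.png

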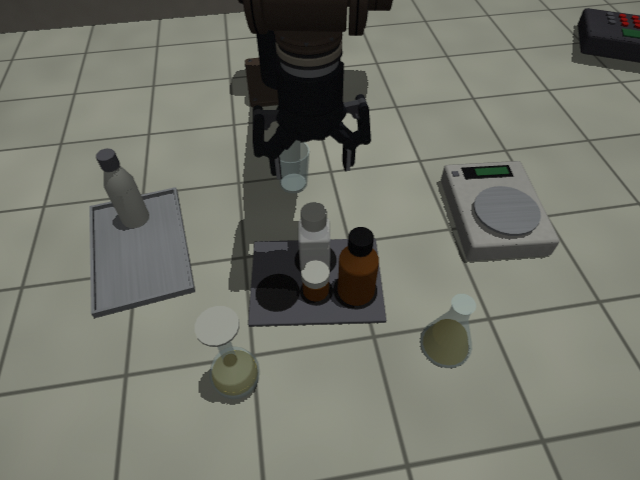

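The square cap is at (318,250), within 1–2 mm of centre between the jaws, and the slim bottle is upright in the tray. Descending to grip.

```bash

python3 -m jog '[{"grip":0,"x":-0.5,"y":-1,"z":20,"rx":0,"ry":0,"rz":0},{"grip":0,"x":0,"y":0,"z":25,"rx":0,"ry":0,"rz":0},{"grip":0,"x":0,"y":0,"z":25,"rx":0,"ry":0,"rz":0},{"grip":0,"x":0,"y":0,"z":20,"rx":0,"ry":0,"rz":0},{"grip":0,"x":0,"y":0,"z":10,"rx":0,"ry":0,"rz":0},{"grip":0,"x":0,"y":0,"z":3,"rx":0,"ry":0,"rz":0}]'
python3 -m jog '[{"grip":1,"x":0,"y":0,"z":0,"rx":0,"ry":0,"rz":0},{"grip":1,"x":0,"y":0,"z":0,"rx":0,"ry":0,"rz":0},{"grip":1,"x":0,"y":0,"z":0,"rx":0,"ry":0,"rz":0},{"grip":1,"x":0,"y":0,"z":0,"rx":0,"ry":0,"rz":0},{"grip":1,"x":0,"y":0,"z":0,"rx":0,"ry":0,"rz":0},{"grip":1,"x":0,"y":0,"z":0,"rx":0,"ry":0,"rz":0},{"grip":1,"x":0,"y":0,"z":0,"rx":0,"ry":0,"rz":0},{"grip":1,"x":0,"y":0,"z":0,"rx":0,"ry":0,"rz":0}]'
python3 st.py
python3 - <<'E'
from h import *
snap("wrist","w5.png")
E
```

```text
time: 9.73
eef_pos: [0.553, -0.0201, 0.2693]
tcp_rot: [0.708, 0.706, -0.001, -0.002]
contact_force: [0.1, 0.2, -0.5]
opening: 0.997
time: 10.4
eef_pos: [0.5549, -0.0188, 0.2735]
tcp_rot: [0.707, 0.707, 0.001, 0.001]
contact_force: [-0.0, 1.1, 5.2]
opening: 0.452
t 10.4 pos [ 0.5549 -0.0188  0.2735] xax [ 0.     1.    -0.001] zax [ 0.003 -0.001 -1.   ] yaw 89.97 q [-0.22  0.17  1.97  0.    0.99 -1.79] F [-0.   1.1  5.2] op 0.452
```

View pics/w5.png

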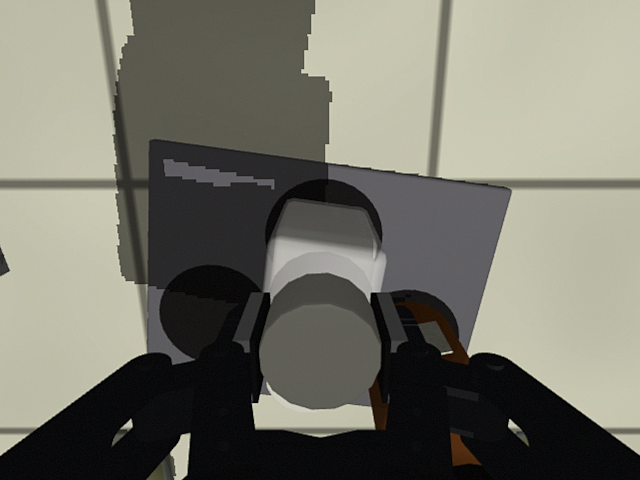

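```bash

python3 -m jog '[{"grip":1,"x":0,"y":0,"z":-8,"rx":0,"ry":0,"rz":0},{"grip":1,"x":0,"y":0,"z":-18,"rx":0,"ry":0,"rz":0},{"grip":1,"x":0,"y":0,"z":-20,"rx":0,"ry":0,"rz":0},{"grip":1,"x":-6,"y":-2,"z":-10,"rx":0,"ry":0,"rz":0},{"grip":1,"x":-16,"y":-5,"z":-4,"rx":0,"ry":0,"rz":0},{"grip":1,"x":-24,"y":-7,"z":0,"rx":0,"ry":0,"rz":0},{"grip":1,"x":-28,"y":-7,"z":0,"rx":0,"ry":0,"rz":0},{"grip":1,"x":-28,"y":-7,"z":0,"rx":0,"ry":0,"rz":0}]'
python3 -m jog '[{"grip":1,"x":-28,"y":-7,"z":0,"rx":0,"ry":0,"rz":0},{"grip":1,"x":-28,"y":-7,"z":0,"rx":0,"ry":0,"rz":0},{"grip":1,"x":-28,"y":-7,"z":0,"rx":0,"ry":0,"rz":0},{"grip":1,"x":-28,"y":-7,"z":0,"rx":0,"ry":0,"rz":0},{"grip":1,"x":-28,"y":-7,"z":0,"rx":0,"ry":0,"rz":0},{"grip":1,"x":-28,"y":-8,"z":0,"rx":0,"ry":0,"rz":0},{"grip":1,"x":-20,"y":-7,"z":0,"rx":0,"ry":0,"rz":0},{"grip":1,"x":-9,"y":-3,"z":0,"rx":0,"ry":0,"rz":0}]'
python3 -m jog '[{"grip":1,"x":0,"y":0,"z":12,"rx":0,"ry":0,"rz":0},{"grip":1,"x":0,"y":0,"z":18,"rx":0,"ry":0,"rz":0},{"grip":1,"x":0,"y":0,"z":14,"rx":0,"ry":0,"rz":0},{"grip":1,"x":0,"y":0,"z":8,"rx":0,"ry":0,"rz":0},{"grip":1,"x":0,"y":0,"z":4,"rx":0,"ry":0,"rz":0},{"grip":1,"x":0,"y":0,"z":2,"rx":0,"ry":0,"rz":0},{"grip":1,"x":0,"y":0,"z":0,"rx":0,"ry":0,"rz":0},{"grip":1,"x":0,"y":0,"z":0,"rx":0,"ry":0,"rz":0}]'
python3 st.py
```

```text
time: 11.12
eef_pos: [0.525, -0.1216, 0.3308]
tcp_rot: [0.707, 0.707, -0.0, -0.001]
contact_force: [0.5, -0.0, -3.1]
opening: 0.455
time: 11.78
eef_pos: [0.4714, -0.3203, 0.3307]
tcp_rot: [0.708, 0.706, -0.001, -0.001]
contact_force: [-0.4, -0.3, -3.1]
opening: 0.45
time: 12.45
eef_pos: [0.4733, -0.3177, 0.2743]
tcp_rot: [0.707, 0.707, 0.0, 0.001]
contact_force: [-0.0, 0.1, -3.6]
opening: 0.447
t 12.45 pos [ 0.4733 -0.3177  0.2743] xax [ 0.     1.    -0.001] zax [ 0.001 -0.001 -1.   ] yaw 89.99 q [-0.77  0.2   1.93  0.    1.   -2.34] F [-0.   0.1 -3.6] op 0.447
```

Expected contact at about 0.2705, so 3.8 mm to go.

```bash

python3 -m jog '[{"grip":1,"x":0,"y":0,"z":1.2,"rx":0,"ry":0,"rz":0},{"grip":1,"x":0,"y":0,"z":1.2,"rx":0,"ry":0,"rz":0},{"grip":1,"x":0,"y":0,"z":1,"rx":0,"ry":0,"rz":0},{"grip":1,"x":0,"y":0,"z":0,"rx":0,"ry":0,"rz":0}]'
python3 -m jog '[{"grip":1,"x":0,"y":0,"z":1,"rx":0,"ry":0,"rz":0},{"grip":1,"x":0,"y":0,"z":0,"rx":0,"ry":0,"rz":0},{"grip":1,"x":0,"y":0,"z":0,"rx":0,"ry":0,"rz":0}]'
python3 st.py
```

```text
time: 12.78
eef_pos: [0.473, -0.3179, 0.2706]
tcp_rot: [0.707, 0.707, 0.0, 0.0]
contact_force: [0.3, 0.9, -2.6]
opening: 0.45
time: 13.03
eef_pos: [0.4732, -0.318, 0.2705]
tcp_rot: [0.707, 0.707, 0.0, 0.001]
contact_force: [-1.7, 1.6, 5.3]
opening: 0.454
t 13.0333 pos [ 0.4732 -0.318   0.2705] xax [ 0.001  1.    -0.001] zax [ 0.001 -0.001 -1.   ] yaw 89.96 q [-0.77  0.21  1.94  0.    1.   -2.34] F [-1.7  1.6  5.3] op 0.454
```

```bash

python3 -m jog '[{"grip":0.5,"x":0,"y":0,"z":-0.5,"rx":0,"ry":0,"rz":0},{"grip":0.3,"x":0,"y":0,"z":0,"rx":0,"ry":0,"rz":0},{"grip":0,"x":0,"y":0,"z":0,"rx":0,"ry":0,"rz":0},{"grip":0,"x":0,"y":0,"z":0,"rx":0,"ry":0,"rz":0},{"grip":0,"x":0,"y":0,"z":-15,"rx":0,"ry":0,"rz":0},{"grip":0,"x":0,"y":0,"z":-30,"rx":0,"ry":0,"rz":0},{"grip":0,"x":0,"y":0,"z":-35,"rx":0,"ry":0,"rz":0},{"grip":0,"x":0,"y":0,"z":-25,"rx":0,"ry":0,"rz":0}]'
python3 -m jog '[{"grip":0,"x":15,"y":6.5,"z":0,"rx":0,"ry":0,"rz":0},{"grip":0,"x":30,"y":13,"z":0,"rx":0,"ry":0,"rz":0},{"grip":0,"x":34,"y":14.5,"z":0,"rx":0,"ry":0,"rz":0},{"grip":0,"x":34,"y":14.5,"z":0,"rx":0,"ry":0,"rz":0},{"grip":0,"x":34,"y":14.5,"z":0,"rx":0,"ry":0,"rz":0},{"grip":0,"x":34,"y":14.5,"z":0,"rx":0,"ry":0,"rz":0},{"grip":0,"x":34,"y":14.5,"z":0,"rx":0,"ry":0,"rz":0},{"grip":0,"x":34,"y":15,"z":0,"rx":0,"ry":0,"rz":0}]'
python3 -m jog '[{"grip":0,"x":34,"y":15,"z":0,"rx":0,"ry":0,"rz":0},{"grip":0,"x":34,"y":15,"z":0,"rx":0,"ry":0,"rz":0},{"grip":0,"x":25,"y":11,"z":0,"rx":0,"ry":0,"rz":0},{"grip":0,"x":10,"y":4,"z":0,"rx":0,"ry":0,"rz":0},{"grip":0,"x":2,"y":0,"z":0,"rx":0,"ry":0,"rz":0},{"grip":0,"x":0,"y":0,"z":0,"rx":0,"ry":0,"rz":0}]'
python3 st.py
python3 - <<'E'
from h import *
c=snap("wrist","w6.png")
for n,X in dict(amber=(.6265,.0355,.148),jar=(.616,-.028,.063)).items(): print(n,proj(c,X).round(1))
snap("scene","s6.png")
E
```

```text
time: 13.7
eef_pos: [0.4731, -0.318, 0.377]
tcp_rot: [0.707, 0.707, -0.0, 0.001]
contact_force: [-0.2, -1.5, 0.8]
opening: 0.997
time: 14.37
eef_pos: [0.5804, -0.0671, 0.3745]
tcp_rot: [0.707, 0.707, 0.0, 0.0]
contact_force: [1.8, -0.9, 1.0]
opening: 1.002
time: 14.87
eef_pos: [0.625, 0.0362, 0.3742]
tcp_rot: [0.707, 0.707, -0.001, -0.0]
contact_force: [0.5, 0.6, -0.3]
opening: 0.999
t 14.8667 pos [0.625  0.0362 0.3742] xax [-0.     1.    -0.001] zax [-0.001 -0.001 -1.   ] yaw 90.02 q [-0.1   0.21  1.73 -0.    1.21 -1.67] F [ 0.5  0.6 -0.3] op 0.999
amber [317.7 266.4]
jar [229.6 209.7]
```

View pics/w6.png

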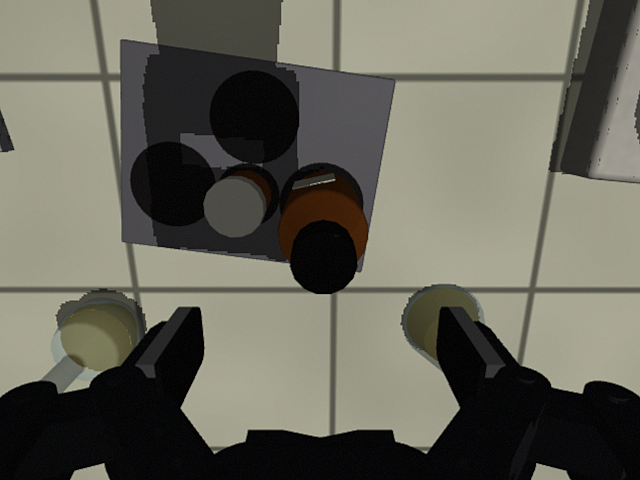

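View pics/s6.png

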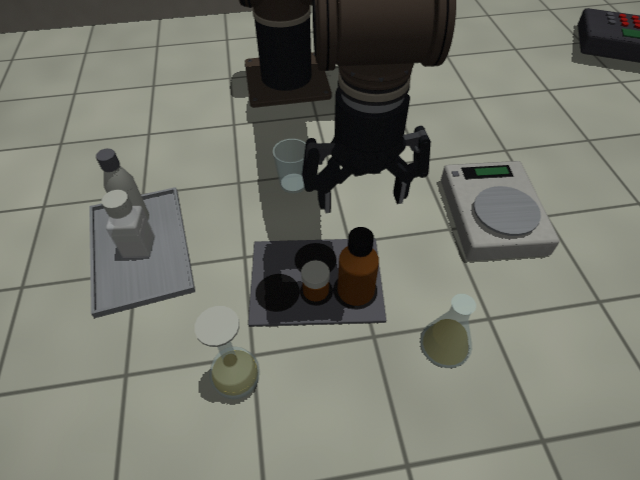

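The amber cap disc is at (323.5,260), so I'll shift about 1.5 mm in each axis and descend 87 mm.

```bash

python3 -m jog '[{"grip":0,"x":1,"y":-1,"z":20,"rx":0,"ry":0,"rz":0},{"grip":0,"x":0.5,"y":-0.5,"z":25,"rx":0,"ry":0,"rz":0},{"grip":0,"x":0,"y":0,"z":25,"rx":0,"ry":0,"rz":0},{"grip":0,"x":0,"y":0,"z":12,"rx":0,"ry":0,"rz":0},{"grip":0,"x":0,"y":0,"z":5,"rx":0,"ry":0,"rz":0},{"grip":0,"x":0,"y":0,"z":0,"rx":0,"ry":0,"rz":0}]'
python3 -m jog '[{"grip":1,"x":0,"y":0,"z":0,"rx":0,"ry":0,"rz":0},{"grip":1,"x":0,"y":0,"z":0,"rx":0,"ry":0,"rz":0},{"grip":1,"x":0,"y":0,"z":0,"rx":0,"ry":0,"rz":0},{"grip":1,"x":0,"y":0,"z":0,"rx":0,"ry":0,"rz":0},{"grip":1,"x":0,"y":0,"z":0,"rx":0,"ry":0,"rz":0},{"grip":1,"x":0,"y":0,"z":0,"rx":0,"ry":0,"rz":0},{"grip":1,"x":0,"y":0,"z":0,"rx":0,"ry":0,"rz":0},{"grip":1,"x":0,"y":0,"z":0,"rx":0,"ry":0,"rz":0}]'
python3 st.py
python3 - <<'E'
from h import *
snap("wrist","w7.png")
E
```

```text
time: 15.47
eef_pos: [0.6232, 0.0366, 0.2864]
tcp_rot: [0.708, 0.706, -0.001, -0.001]
contact_force: [0.7, 0.5, -0.2]
opening: 1.003
time: 16.13
eef_pos: [0.6242, 0.0377, 0.2892]
tcp_rot: [0.707, 0.707, 0.001, 0.001]
contact_force: [1.1, 1.2, 4.9]
opening: 0.405
t 16.1333 pos [0.6242 0.0377 0.2892] xax [ 0.001  1.    -0.   ] zax [ 0.003 -0.    -1.   ] yaw 89.97 q [-0.1   0.29  1.79  0.    1.05 -1.67] F [1.1 1.2 4.9] op 0.405
```

View pics/w7.png

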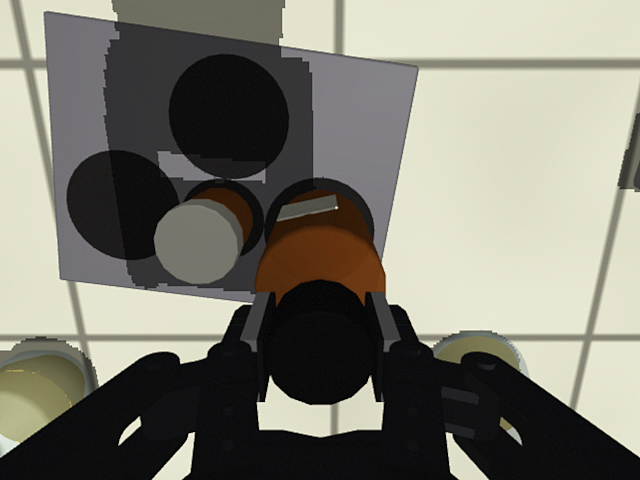

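```bash

python3 -m jog '[{"grip":1,"x":0,"y":0,"z":-8,"rx":0,"ry":0,"rz":0},{"grip":1,"x":0,"y":0,"z":-18,"rx":0,"ry":0,"rz":0},{"grip":1,"x":0,"y":0,"z":-24,"rx":0,"ry":0,"rz":0},{"grip":1,"x":0,"y":0,"z":-22,"rx":0,"ry":0,"rz":0},{"grip":1,"x":0,"y":0,"z":-14,"rx":0,"ry":0,"rz":0},{"grip":1,"x":-6,"y":-1,"z":-4,"rx":0,"ry":0,"rz":0},{"grip":1,"x":-16,"y":-4,"z":0,"rx":0,"ry":0,"rz":0},{"grip":1,"x":-24,"y":-6,"z":0,"rx":0,"ry":0,"rz":0}]'
python3 -m jog '[{"grip":1,"x":-28,"y":-6,"z":0,"rx":0,"ry":0,"rz":0},{"grip":1,"x":-28,"y":-6,"z":0,"rx":0,"ry":0,"rz":0},{"grip":1,"x":-28,"y":-6,"z":0,"rx":0,"ry":0,"rz":0},{"grip":1,"x":-28,"y":-6,"z":0,"rx":0,"ry":0,"rz":0},{"grip":1,"x":-28,"y":-6,"z":0,"rx":0,"ry":0,"rz":0},{"grip":1,"x":-28,"y":-6,"z":0,"rx":0,"ry":0,"rz":0},{"grip":1,"x":-28,"y":-6,"z":0,"rx":0,"ry":0,"rz":0},{"grip":1,"x":-28,"y":-6,"z":0,"rx":0,"ry":0,"rz":0}]'
python3 -m jog '[{"grip":1,"x":-28,"y":-6,"z":0,"rx":0,"ry":0,"rz":0},{"grip":1,"x":-24,"y":-6,"z":0,"rx":0,"ry":0,"rz":0},{"grip":1,"x":-16,"y":-4,"z":0,"rx":0,"ry":0,"rz":0},{"grip":1,"x":-7,"y":-1,"z":5,"rx":0,"ry":0,"rz":0},{"grip":1,"x":0,"y":0,"z":15,"rx":0,"ry":0,"rz":0},{"grip":1,"x":0,"y":0,"z":20,"rx":0,"ry":0,"rz":0},{"grip":1,"x":0,"y":0,"z":10,"rx":0,"ry":0,"rz":0},{"grip":1,"x":0,"y":0,"z":0,"rx":0,"ry":0,"rz":0}]'
python3 st.py
```

```text
time: 16.85
eef_pos: [0.6121, -0.0077, 0.3762]
tcp_rot: [0.706, 0.708, -0.0, -0.001]
contact_force: [-0.1, -0.5, -4.4]
opening: 0.399
time: 17.52
eef_pos: [0.5632, -0.2338, 0.3752]
tcp_rot: [0.707, 0.707, -0.001, -0.002]
contact_force: [0.7, -1.0, -3.4]
opening: 0.402
time: 18.18
eef_pos: [0.5465, -0.3058, 0.3226]
tcp_rot: [0.707, 0.707, -0.0, -0.005]
contact_force: [-0.6, 0.8, -4.6]
opening: 0.403
t 18.1833 pos [ 0.5465 -0.3058  0.3226] xax [0.    1.    0.006] zax [-0.007  0.006 -1.   ] yaw 90.0 q [-0.67  0.26  1.77  0.    1.13 -2.24] F [-0.6  0.8 -4.6] op 0.403
```

```bash

python3 -m jog '[{"grip":1,"x":0,"y":0,"z":12,"rx":0,"ry":0,"rz":0},{"grip":1,"x":0,"y":0,"z":12,"rx":0,"ry":0,"rz":0},{"grip":1,"x":0,"y":0,"z":6,"rx":0,"ry":0,"rz":0},{"grip":1,"x":0,"y":0,"z":3,"rx":0,"ry":0,"rz":0},{"grip":1,"x":0,"y":0,"z":1,"rx":0,"ry":0,"rz":0},{"grip":1,"x":0,"y":0,"z":0,"rx":0,"ry":0,"rz":0},{"grip":1,"x":0,"y":0,"z":0,"rx":0,"ry":0,"rz":0}]'
python3 st.py
```

```text
time: 18.77
eef_pos: [0.5476, -0.3075, 0.2943]
tcp_rot: [0.707, 0.707, 0.0, 0.001]
contact_force: [-0.0, -0.2, -3.4]
opening: 0.405
t 18.7667 pos [ 0.5476 -0.3075  0.2943] xax [ 0.001  1.    -0.001] zax [ 0.001 -0.001 -1.   ] yaw 89.96 q [-0.67  0.29  1.78 -0.    1.07 -2.24] F [-0.  -0.2 -3.4] op 0.405
```

```bash

python3 -m jog '[{"grip":1,"x":0,"y":0,"z":3,"rx":0,"ry":0,"rz":0},{"grip":1,"x":0,"y":0,"z":2,"rx":0,"ry":0,"rz":0},{"grip":1,"x":0,"y":0,"z":1.5,"rx":0,"ry":0,"rz":0},{"grip":1,"x":0,"y":0,"z":1,"rx":0,"ry":0,"rz":0},{"grip":1,"x":0,"y":0,"z":0,"rx":0,"ry":0,"rz":0}]'
python3 -m jog '[{"grip":1,"x":0,"y":0,"z":1.2,"rx":0,"ry":0,"rz":0},{"grip":1,"x":0,"y":0,"z":0,"rx":0,"ry":0,"rz":0},{"grip":1,"x":0,"y":0,"z":0,"rx":0,"ry":0,"rz":0}]'
python3 st.py
```

```text
time: 19.18
eef_pos: [0.5475, -0.3074, 0.2863]
tcp_rot: [0.707, 0.707, 0.0, 0.0]
contact_force: [-0.3, 0.5, -1.9]
opening: 0.403
time: 19.43
eef_pos: [0.5477, -0.3075, 0.2864]
tcp_rot: [0.707, 0.707, 0.0, 0.001]
contact_force: [-1.7, 1.5, 4.2]
opening: 0.404
t 19.4333 pos [ 0.5477 -0.3075  0.2864] xax [ 0.001  1.    -0.001] zax [ 0.001 -0.001 -1.   ] yaw 89.96 q [-0.67  0.3   1.78  0.    1.05 -2.24] F [-1.7  1.5  4.2] op 0.404
```

```bash

python3 -m jog '[{"grip":0.5,"x":0,"y":0,"z":-0.5,"rx":0,"ry":0,"rz":0},{"grip":0.3,"x":0,"y":0,"z":0,"rx":0,"ry":0,"rz":0},{"grip":0,"x":0,"y":0,"z":0,"rx":0,"ry":0,"rz":0},{"grip":0,"x":0,"y":0,"z":0,"rx":0,"ry":0,"rz":0},{"grip":0,"x":0,"y":0,"z":-15,"rx":0,"ry":0,"rz":0},{"grip":0,"x":0,"y":0,"z":-30,"rx":0,"ry":0,"rz":0},{"grip":0,"x":0,"y":0,"z":-30,"rx":0,"ry":0,"rz":0},{"grip":0,"x":0,"y":0,"z":-15,"rx":0,"ry":0,"rz":0}]'
python3 -m jog '[{"grip":0,"x":15,"y":3.5,"z":0,"rx":0,"ry":0,"rz":0},{"grip":0,"x":30,"y":7,"z":0,"rx":0,"ry":0,"rz":0},{"grip":0,"x":34,"y":8.5,"z":0,"rx":0,"ry":0,"rz":0},{"grip":0,"x":34,"y":8.5,"z":0,"rx":0,"ry":0,"rz":0},{"grip":0,"x":34,"y":8.5,"z":0,"rx":0,"ry":0,"rz":0},{"grip":0,"x":34,"y":8.5,"z":0,"rx":0,"ry":0,"rz":0},{"grip":0,"x":34,"y":8.5,"z":0,"rx":0,"ry":0,"rz":0},{"grip":0,"x":32,"y":8,"z":0,"rx":0,"ry":0,"rz":0}]'
python3 -m jog '[{"grip":0,"x":22,"y":5,"z":10,"rx":0,"ry":0,"rz":0},{"grip":0,"x":10,"y":2,"z":20,"rx":0,"ry":0,"rz":0},{"grip":0,"x":0,"y":0,"z":25,"rx":0,"ry":0,"rz":0},{"grip":0,"x":0,"y":0,"z":15,"rx":0,"ry":0,"rz":0},{"grip":0,"x":0,"y":0,"z":0,"rx":0,"ry":0,"rz":0},{"grip":0,"x":0,"y":0,"z":0,"rx":0,"ry":0,"rz":0}]'
python3 st.py
python3 - <<'E'
from h import *
c=snap("wrist","w8.png")
for n,X in dict(jar=(.616,-.028,.063)).items(): print(n,proj(c,X).round(1))
snap("scene","s8.png"); c=snap("top","t8.png")
E
```

```text
time: 20.1
eef_pos: [0.548, -0.3078, 0.3795]
tcp_rot: [0.707, 0.707, 0.0, 0.003]
contact_force: [0.5, -0.7, -0.2]
opening: 1.002
time: 20.77
eef_pos: [0.6083, -0.0575, 0.3735]
tcp_rot: [0.707, 0.707, -0.0, -0.001]
contact_force: [0.8, -0.5, 0.4]
opening: 1.005
time: 21.27
eef_pos: [0.6148, -0.0275, 0.3031]
tcp_rot: [0.707, 0.707, -0.001, -0.002]
contact_force: [0.7, 0.1, 1.2]
opening: 0.999
t 21.2667 pos [ 0.6148 -0.0275  0.3031] xax [0.    1.    0.001] zax [-0.004  0.001 -1.   ] yaw 89.99 q [-0.21  0.26  1.81  0.    1.08 -1.78] F [0.7 0.1 1.2] op 0.999
jar [317.5 258.2]
```

View pics/w8.png

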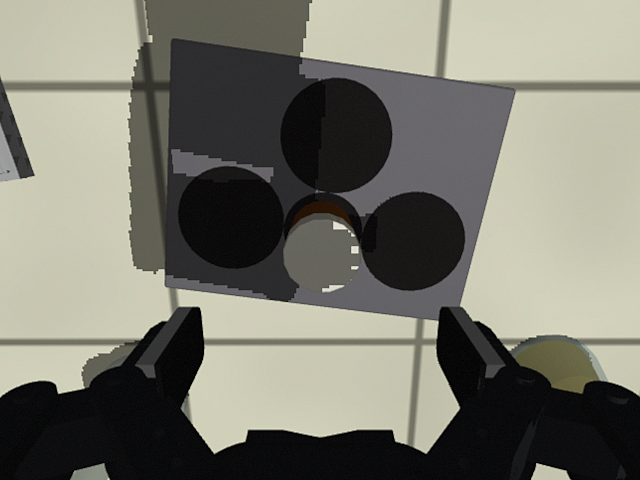

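View pics/s8.png

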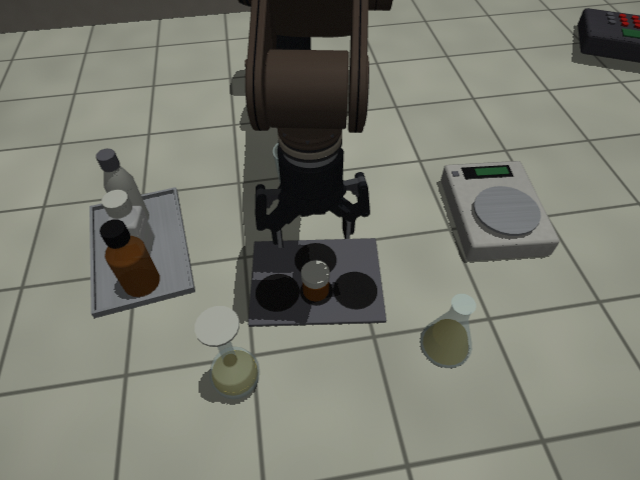

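View pics/t8.png

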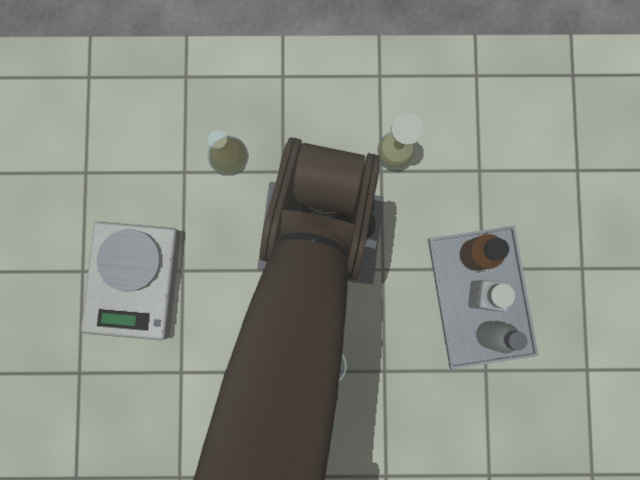

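All three bottles stand in the tray. The jar lid is at (321.5,253), between the jaws to within 1 mm, so I'll descend onto it.

```bash

python3 -m jog '[{"grip":0,"x":0.5,"y":-1,"z":18,"rx":0,"ry":0,"rz":0},{"grip":0,"x":0,"y":0,"z":25,"rx":0,"ry":0,"rz":0},{"grip":0,"x":0,"y":0,"z":25,"rx":0,"ry":0,"rz":0},{"grip":0,"x":0,"y":0,"z":18,"rx":0,"ry":0,"rz":0},{"grip":0,"x":0,"y":0,"z":10,"rx":0,"ry":0,"rz":0},{"grip":0,"x":0,"y":0,"z":5,"rx":0,"ry":0,"rz":0},{"grip":0,"x":0,"y":0,"z":0,"rx":0,"ry":0,"rz":0}]' 40
python3 -m jog '[{"grip":1,"x":0,"y":0,"z":0,"rx":0,"ry":0,"rz":0},{"grip":1,"x":0,"y":0,"z":0,"rx":0,"ry":0,"rz":0},{"grip":1,"x":0,"y":0,"z":0,"rx":0,"ry":0,"rz":0},{"grip":1,"x":0,"y":0,"z":0,"rx":0,"ry":0,"rz":0},{"grip":1,"x":0,"y":0,"z":0,"rx":0,"ry":0,"rz":0},{"grip":1,"x":0,"y":0,"z":0,"rx":0,"ry":0,"rz":0},{"grip":1,"x":0,"y":0,"z":0,"rx":0,"ry":0,"rz":0},{"grip":1,"x":0,"y":0,"z":0,"rx":0,"ry":0,"rz":0}]'
python3 st.py
python3 - <<'E'
from h import *
snap("wrist","w9.png")
E
```

```text
time: 22.0
eef_pos: [0.6147, -0.0281, 0.2044]
tcp_rot: [0.707, 0.707, -0.0, -0.0]
contact_force: [0.2, -0.1, -0.8]
opening: 1.0
time: 22.67
eef_pos: [0.6153, -0.028, 0.2061]
tcp_rot: [0.707, 0.707, 0.001, 0.001]
contact_force: [-1.2, 0.0, 6.1]
opening: 0.506
t 22.6667 pos [ 0.6153 -0.028   0.2061] xax [ 0.001  1.    -0.001] zax [ 0.003 -0.001 -1.   ] yaw 89.97 q [-0.21  0.39  1.84 -0.    0.91 -1.78] F [-1.2  0.   6.1] op 0.506
```

View pics/w9.png

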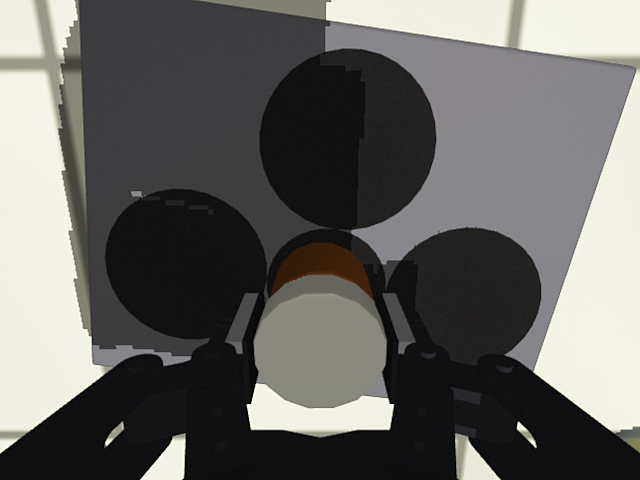

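```bash

python3 -m jog '[{"grip":1,"x":0,"y":0,"z":-8,"rx":0,"ry":0,"rz":0},{"grip":1,"x":0,"y":0,"z":-20,"rx":0,"ry":0,"rz":0},{"grip":1,"x":0,"y":0,"z":-28,"rx":0,"ry":0,"rz":0},{"grip":1,"x":0,"y":0,"z":-22,"rx":0,"ry":0,"rz":0},{"grip":1,"x":6,"y":-1,"z":-12,"rx":0,"ry":0,"rz":0},{"grip":1,"x":16,"y":-3,"z":0,"rx":0,"ry":0,"rz":0},{"grip":1,"x":24,"y":-5,"z":0,"rx":0,"ry":0,"rz":0},{"grip":1,"x":28,"y":-6,"z":0,"rx":0,"ry":0,"rz":0}]'
python3 -m jog '[{"grip":1,"x":28,"y":-6,"z":0,"rx":0,"ry":0,"rz":0},{"grip":1,"x":28,"y":-6,"z":0,"rx":0,"ry":0,"rz":0},{"grip":1,"x":28,"y":-6,"z":0,"rx":0,"ry":0,"rz":0},{"grip":1,"x":28,"y":-6,"z":0,"rx":0,"ry":0,"rz":0},{"grip":1,"x":28,"y":-6,"z":0,"rx":0,"ry":0,"rz":0},{"grip":1,"x":28,"y":-6,"z":0,"rx":0,"ry":0,"rz":0},{"grip":1,"x":28,"y":-6,"z":0,"rx":0,"ry":0,"rz":0},{"grip":1,"x":28,"y":-6,"z":0,"rx":0,"ry":0,"rz":0}]'
python3 -m jog '[{"grip":1,"x":22,"y":-6,"z":0,"rx":0,"ry":0,"rz":0},{"grip":1,"x":15,"y":-4,"z":0,"rx":0,"ry":0,"rz":0},{"grip":1,"x":7,"y":-1,"z":0,"rx":0,"ry":0,"rz":0},{"grip":1,"x":0,"y":0,"z":0,"rx":0,"ry":0,"rz":0},{"grip":1,"x":0,"y":0,"z":0,"rx":0,"ry":0,"rz":0},{"grip":1,"x":0,"y":0,"z":0,"rx":0,"ry":0,"rz":0}]'
python3 st.py
python3 - <<'E'
from h import *
c=snap("wrist","w10.png"); print(proj(c,(.5424,.3143,.058)).round(1))
snap("scene","s10.png"); c=snap("top","t10.png")
E
```

```text
time: 23.38
eef_pos: [0.5992, 0.0463, 0.2942]
tcp_rot: [0.708, 0.706, -0.0, -0.0]
contact_force: [0.2, 0.7, -0.9]
opening: 0.498
time: 24.05
eef_pos: [0.5506, 0.2717, 0.2935]
tcp_rot: [0.707, 0.707, -0.001, -0.001]
contact_force: [0.1, 0.4, -1.0]
opening: 0.501
time: 24.55
eef_pos: [0.541, 0.3134, 0.2941]
tcp_rot: [0.708, 0.707, -0.0, -0.0]
contact_force: [-0.1, 0.1, -1.5]
opening: 0.503
t 24.55 pos [0.541  0.3134 0.2941] xax [ 0.001  1.    -0.001] zax [-0.001 -0.001 -1.   ] yaw 89.92 q [ 0.36  0.29  1.79 -0.    1.07 -1.21] F [-0.1  0.1 -1.5] op 0.503
[320.8 259.6]
```

View pics/w10.png

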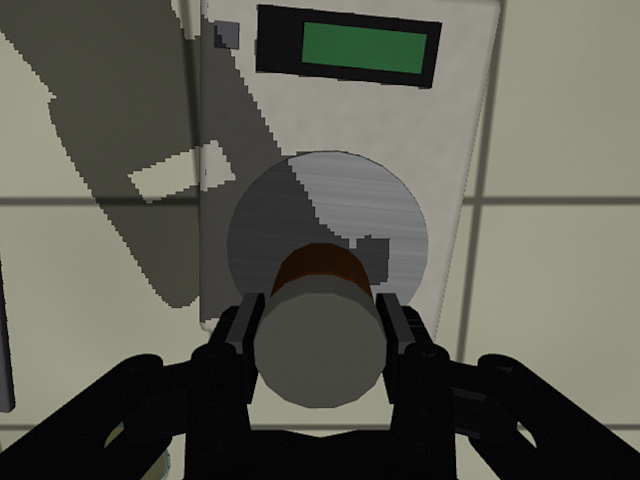

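View pics/s10.png

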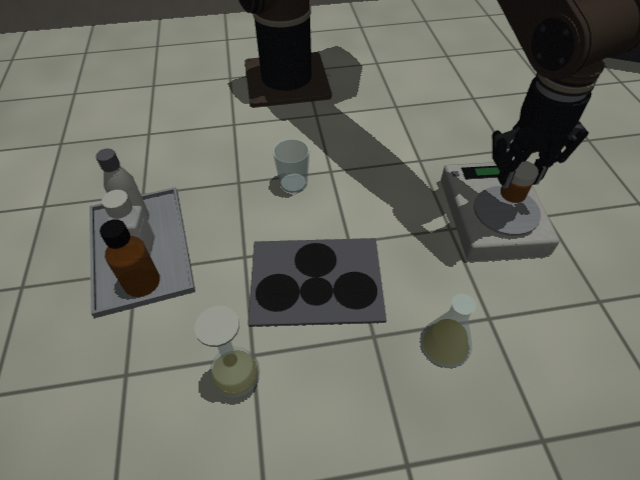

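In the wrist view the pan's centre is at (328,251), which is 2–4 mm to +y and −x of the jar. I'll correct by 3 mm and 2 mm, then lower.

```bash

python3 -m jog '[{"grip":1,"x":1.5,"y":-1,"z":6,"rx":0,"ry":0,"rz":0},{"grip":1,"x":1.5,"y":-1,"z":10,"rx":0,"ry":0,"rz":0},{"grip":1,"x":0,"y":0,"z":10,"rx":0,"ry":0,"rz":0},{"grip":1,"x":0,"y":0,"z":5,"rx":0,"ry":0,"rz":0},{"grip":1,"x":0,"y":0,"z":2,"rx":0,"ry":0,"rz":0},{"grip":1,"x":0,"y":0,"z":0,"rx":0,"ry":0,"rz":0},{"grip":1,"x":0,"y":0,"z":0,"rx":0,"ry":0,"rz":0}]'
python3 st.py
```

```text
time: 25.28
eef_pos: [0.5389, 0.3172, 0.2612]
tcp_rot: [0.707, 0.707, -0.0, -0.0]
contact_force: [0.4, 0.2, -1.0]
opening: 0.498
t 25.2833 pos [0.5389 0.3172 0.2612] xax [ 0.001  1.    -0.   ] zax [-0. -0. -1.] yaw 89.96 q [ 0.37  0.33  1.8  -0.    1.01 -1.2 ] F [ 0.4  0.2 -1. ] op 0.498
```

```bash

python3 -m jog '[{"grip":1,"x":0,"y":0,"z":1.5,"rx":0,"ry":0,"rz":0},{"grip":1,"x":0,"y":0,"z":1.5,"rx":0,"ry":0,"rz":0},{"grip":1,"x":0,"y":0,"z":1,"rx":0,"ry":0,"rz":0},{"grip":1,"x":0,"y":0,"z":0.7,"rx":0,"ry":0,"rz":0},{"grip":1,"x":0,"y":0,"z":0,"rx":0,"ry":0,"rz":0}]'
python3 -m jog '[{"grip":1,"x":0,"y":0,"z":1,"rx":0,"ry":0,"rz":0},{"grip":1,"x":0,"y":0,"z":0,"rx":0,"ry":0,"rz":0},{"grip":1,"x":0,"y":0,"z":0,"rx":0,"ry":0,"rz":0}]'
python3 st.py
python3 - <<'E'
from h import *
c=snap("wrist","w11.png"); print(proj(c,(.5424,.3143,.058)).round(1))
E
```

```text
time: 25.7
eef_pos: [0.5388, 0.3172, 0.2566]
tcp_rot: [0.707, 0.707, -0.0, -0.0]
contact_force: [0.3, 0.3, -1.0]
opening: 0.503
time: 25.95
eef_pos: [0.539, 0.3172, 0.2562]
tcp_rot: [0.707, 0.707, 0.0, 0.0]
contact_force: [-0.8, -0.7, 0.2]
opening: 0.499
t 25.95 pos [0.539  0.3172 0.2562] xax [0.001 1.    0.   ] zax [ 0.001  0.    -1.   ] yaw 89.97 q [ 0.37  0.34  1.8  -0.    1.   -1.2 ] F [-0.8 -0.7  0.2] op 0.499
[312.2 292.1]
```

View pics/w11.png

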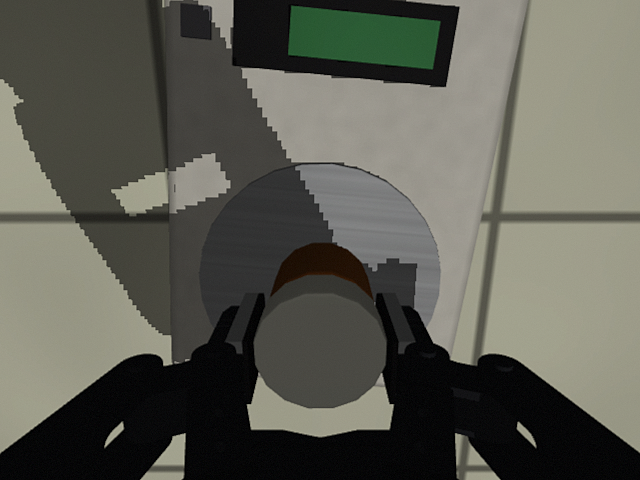

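The jar's base is about 3 mm from the pan's centre, which is at (320,283) against the base at (320,289), and it is touching down. Releasing.

```bash

python3 -m jog '[{"grip":1,"x":0,"y":0,"z":0.5,"rx":0,"ry":0,"rz":0},{"grip":0.4,"x":0,"y":0,"z":0,"rx":0,"ry":0,"rz":0},{"grip":0.3,"x":0,"y":0,"z":0,"rx":0,"ry":0,"rz":0},{"grip":0,"x":0,"y":0,"z":0,"rx":0,"ry":0,"rz":0},{"grip":0,"x":0,"y":0,"z":0,"rx":0,"ry":0,"rz":0},{"grip":0,"x":0,"y":0,"z":-10,"rx":0,"ry":0,"rz":0},{"grip":0,"x":0,"y":0,"z":-20,"rx":0,"ry":0,"rz":0},{"grip":0,"x":0,"y":0,"z":-30,"rx":0,"ry":0,"rz":0}]' 60
python3 -m jog '[{"grip":0,"x":0,"y":0,"z":-35,"rx":0,"ry":0,"rz":0},{"grip":0,"x":0,"y":0,"z":-20,"rx":0,"ry":0,"rz":0},{"grip":0,"x":-15,"y":0,"z":-5,"rx":0,"ry":0,"rz":0},{"grip":0,"x":-32,"y":0,"z":0,"rx":0,"ry":0,"rz":0},{"grip":0,"x":-35,"y":0,"z":0,"rx":0,"ry":0,"rz":0},{"grip":0,"x":-35,"y":0,"z":0,"rx":0,"ry":0,"rz":0},{"grip":0,"x":-35,"y":0,"z":0,"rx":0,"ry":0,"rz":0},{"grip":0,"x":-35,"y":0,"z":0,"rx":0,"ry":0,"rz":0}]'
python3 -m jog '[{"grip":0,"x":-35,"y":0,"z":0,"rx":0,"ry":0,"rz":0},{"grip":0,"x":-35,"y":0,"z":0,"rx":0,"ry":0,"rz":0},{"grip":0,"x":-35,"y":0,"z":0,"rx":0,"ry":0,"rz":0},{"grip":0,"x":-35,"y":0,"z":0,"rx":0,"ry":0,"rz":0},{"grip":0,"x":-35,"y":0,"z":0,"rx":0,"ry":0,"rz":0},{"grip":0,"x":-35,"y":0,"z":0,"rx":0,"ry":0,"rz":0},{"grip":0,"x":-35,"y":0,"z":0,"rx":0,"ry":0,"rz":0},{"grip":0,"x":-35,"y":0,"z":0,"rx":0,"ry":0,"rz":0}]'
python3 st.py
python3 - <<'E'
from h import *
c=snap("scene","s12.png"); c=snap("top","t12.png"); cv2.imwrite("pics/t12c.png",cv2.resize(c["frame"][215:345,75:185,::-1],None,fx=4,fy=4,interpolation=cv2.INTER_NEAREST))
E
```

```text
time: 26.67
eef_pos: [0.5379, 0.3167, 0.3129]
tcp_rot: [0.707, 0.707, -0.003, -0.001]
contact_force: [-0.2, -0.8, 0.2]
opening: 0.998
time: 27.33
eef_pos: [0.5377, 0.1278, 0.374]
tcp_rot: [0.707, 0.707, -0.001, -0.001]
contact_force: [0.5, -0.5, 0.3]
opening: 1.002
time: 28.0
eef_pos: [0.5372, -0.1521, 0.374]
tcp_rot: [0.708, 0.707, -0.0, -0.001]
contact_force: [0.8, -0.8, -0.3]
opening: 0.998
t 28.0 pos [ 0.5372 -0.1521  0.374 ] xax [0.001 1.    0.001] zax [-0.002  0.001 -1.   ] yaw 89.93 q [-0.46  0.06  1.89 -0.    1.19 -2.03] F [ 0.8 -0.8 -0.3] op 0.998
```

View pics/s12.png

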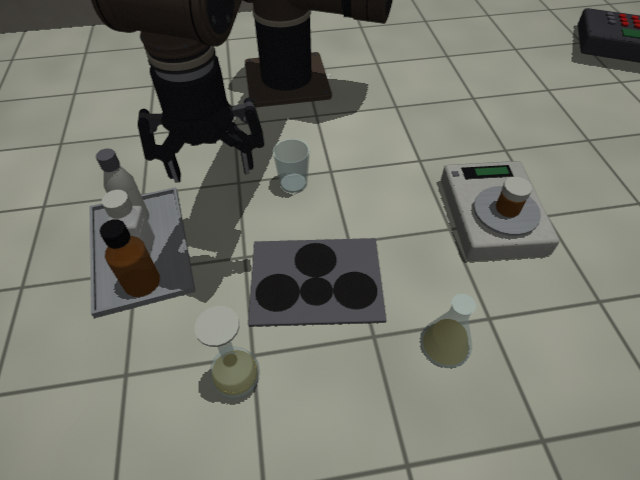

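View pics/t12c.png

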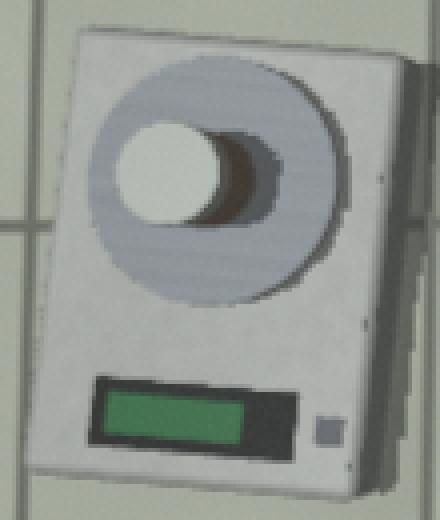

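View pics/t12.png

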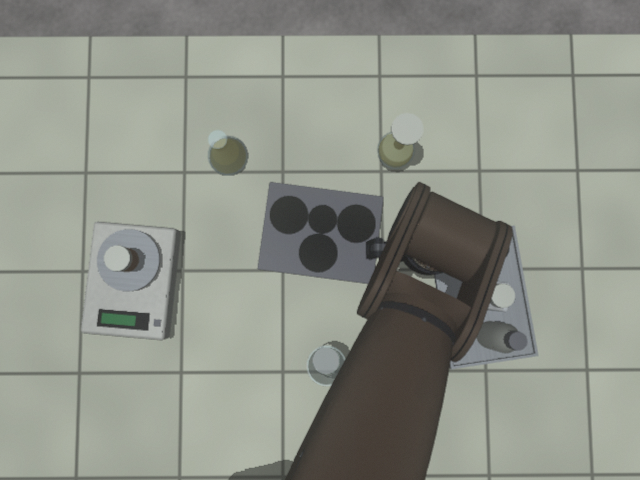

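```bash
python3 - <<'E'
from h import *
c=snap("top"); s=snap("scene")
p=(116.6,258.1); print("jar lid",ray(c,p,.113).round(4),"pan",ray(c,(128.1,259.6),.058).round(4))
im=c["frame"].astype(int).sum(2)
m=((im<200)).astype(np.uint8)
n,l,st,ce=cv2.connectedComponentsWithStats(m[175:295,250:375])
for i in range(1,n):
    if st[i,4]>100: print(st[i],ray(c,ce[i]+[250,175],.008).round(4), (250+ce[i][0],175+ce[i][1]))
im=s["frame"].astype(int).sum(2); m=((im<110)).astype(np.uint8)
n,l,st,ce=cv2.connectedComponentsWithStats(m[235:330,245:390])
for i in range(1,n):
    if st[i,4]>100: print("sc",st[i],ray(s,ce[i]+[245,235],.008).round(4))
E
```

```text
jar lid [0.5402 0.3159 0.113 ] pan [0.5412 0.3144 0.058 ]
[  20   21  105   76 4209] [ 0.5984 -0.0291  0.008 ] (np.float64(323.32834402470894), np.float64(229.33167023045854))
[112  91  13  29 135] [ 0.5002 -0.1128  0.008 ] (np.float64(369.25925925925924), np.float64(282.2444444444444))
sc [  11    8  121   68 4332] [ 0.6001 -0.0248  0.008 ]
```

The jar is 2 mm from the pan's centre. Next I'll fetch the amber bottle at its recorded pose (0.5477, −0.3075, 0.2864).

```bash

python3 -m jog '[{"grip":0,"x":-30,"y":2,"z":0,"rx":0,"ry":0,"rz":0},{"grip":0,"x":-34,"y":2,"z":0,"rx":0,"ry":0,"rz":0},{"grip":0,"x":-34,"y":2,"z":0,"rx":0,"ry":0,"rz":0},{"grip":0,"x":-30,"y":2,"z":0,"rx":0,"ry":0,"rz":0},{"grip":0,"x":-18,"y":2,"z":0,"rx":0,"ry":0,"rz":0},{"grip":0,"x":-6,"y":0,"z":0,"rx":0,"ry":0,"rz":0},{"grip":0,"x":0,"y":0,"z":0,"rx":0,"ry":0,"rz":0},{"grip":0,"x":0,"y":0,"z":0,"rx":0,"ry":0,"rz":0}]'
python3 st.py
python3 - <<'E'
from h import *
c=snap("wrist","w13.png")
E
```

```text
time: 28.87
eef_pos: [0.5484, -0.3004, 0.3746]
tcp_rot: [0.707, 0.707, 0.0, -0.001]
contact_force: [-0.9, 0.7, -0.9]
opening: 0.999
t 28.8667 pos [ 0.5484 -0.3004  0.3746] xax [-0.     1.     0.001] zax [-0.001  0.001 -1.   ] yaw 90.02 q [-0.66  0.2   1.73  0.    1.21 -2.23] F [-0.9  0.7 -0.9] op 0.999
```

View pics/w13.png

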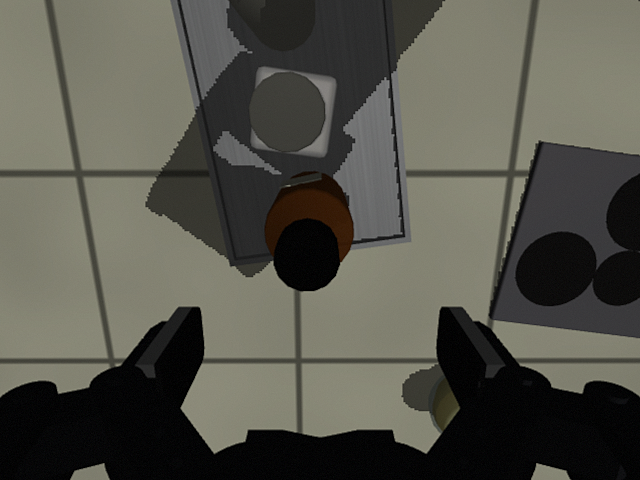

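The amber cap is at (306,257), so I need to shift −7 mm along tool x, which matches the recorded pose. Descending.

```bash

python3 -m jog '[{"grip":0,"x":-4,"y":-0.5,"z":10,"rx":0,"ry":0,"rz":0},{"grip":0,"x":-3,"y":0,"z":25,"rx":0,"ry":0,"rz":0},{"grip":0,"x":0,"y":0,"z":25,"rx":0,"ry":0,"rz":0},{"grip":0,"x":0,"y":0,"z":17,"rx":0,"ry":0,"rz":0},{"grip":0,"x":0,"y":0,"z":8,"rx":0,"ry":0,"rz":0},{"grip":0,"x":0,"y":0,"z":3,"rx":0,"ry":0,"rz":0},{"grip":0,"x":0,"y":0,"z":0,"rx":0,"ry":0,"rz":0},{"grip":0,"x":0,"y":0,"z":0,"rx":0,"ry":0,"rz":0}]'
python3 -m jog '[{"grip":1,"x":0,"y":0,"z":0,"rx":0,"ry":0,"rz":0},{"grip":1,"x":0,"y":0,"z":0,"rx":0,"ry":0,"rz":0},{"grip":1,"x":0,"y":0,"z":0,"rx":0,"ry":0,"rz":0},{"grip":1,"x":0,"y":0,"z":0,"rx":0,"ry":0,"rz":0},{"grip":1,"x":0,"y":0,"z":0,"rx":0,"ry":0,"rz":0},{"grip":1,"x":0,"y":0,"z":0,"rx":0,"ry":0,"rz":0},{"grip":1,"x":0,"y":0,"z":0,"rx":0,"ry":0,"rz":0},{"grip":1,"x":0,"y":0,"z":0,"rx":0,"ry":0,"rz":0}]' 60
python3 st.py
python3 - <<'E'
from h import *
c=snap("wrist","w14.png")
E
```

```text
time: 29.58
eef_pos: [0.5483, -0.3088, 0.2884]
tcp_rot: [0.707, 0.707, 0.0, 0.001]
contact_force: [-0.4, 0.0, 0.1]
opening: 1.0
time: 30.25
eef_pos: [0.5482, -0.3089, 0.2882]
tcp_rot: [0.707, 0.707, 0.0, 0.0]
contact_force: [-0.3, 3.0, 5.8]
opening: 0.403
t 30.25 pos [ 0.5482 -0.3089  0.2882] xax [ 0.001  1.    -0.   ] zax [ 0.001 -0.    -1.   ] yaw 89.96 q [-0.67  0.3   1.78  0.    1.06 -2.24] F [-0.3  3.   5.8] op 0.403
```

View pics/w14.png

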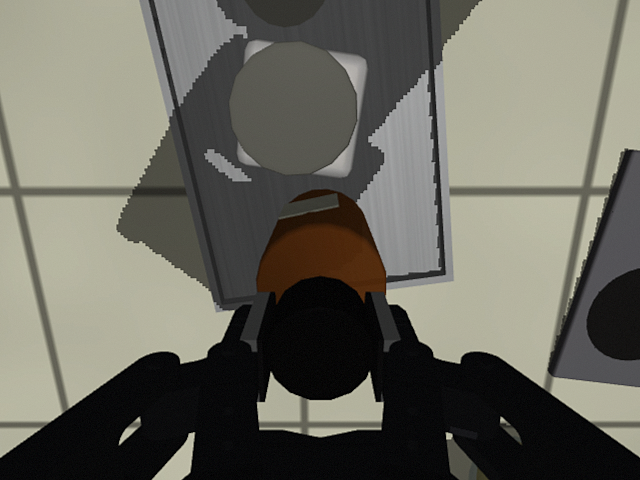

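```bash

python3 -m jog '[{"grip":1,"x":0,"y":0,"z":-8,"rx":0,"ry":0,"rz":0},{"grip":1,"x":0,"y":0,"z":-18,"rx":0,"ry":0,"rz":0},{"grip":1,"x":0,"y":0,"z":-20,"rx":0,"ry":0,"rz":0},{"grip":1,"x":6,"y":1,"z":-10,"rx":0,"ry":0,"rz":0},{"grip":1,"x":16,"y":4,"z":-4,"rx":0,"ry":0,"rz":0},{"grip":1,"x":24,"y":5,"z":0,"rx":0,"ry":0,"rz":0},{"grip":1,"x":28,"y":6,"z":0,"rx":0,"ry":0,"rz":0},{"grip":1,"x":28,"y":6,"z":0,"rx":0,"ry":0,"rz":0}]'
python3 -m jog '[{"grip":1,"x":28,"y":6,"z":0,"rx":0,"ry":0,"rz":0},{"grip":1,"x":28,"y":6,"z":0,"rx":0,"ry":0,"rz":0},{"grip":1,"x":28,"y":6,"z":0,"rx":0,"ry":0,"rz":0},{"grip":1,"x":28,"y":6,"z":0,"rx":0,"ry":0,"rz":0},{"grip":1,"x":28,"y":6,"z":0,"rx":0,"ry":0,"rz":0},{"grip":1,"x":28,"y":7,"z":0,"rx":0,"ry":0,"rz":0},{"grip":1,"x":28,"y":7,"z":0,"rx":0,"ry":0,"rz":0},{"grip":1,"x":24,"y":5,"z":0,"rx":0,"ry":0,"rz":0}]'
python3 -m jog '[{"grip":1,"x":16,"y":4,"z":0,"rx":0,"ry":0,"rz":0},{"grip":1,"x":7,"y":1.5,"z":5,"rx":0,"ry":0,"rz":0},{"grip":1,"x":1.5,"y":0,"z":15,"rx":0,"ry":0,"rz":0},{"grip":1,"x":0,"y":0,"z":15,"rx":0,"ry":0,"rz":0},{"grip":1,"x":0,"y":0,"z":10,"rx":0,"ry":0,"rz":0},{"grip":1,"x":0,"y":0,"z":3,"rx":0,"ry":0,"rz":0},{"grip":1,"x":0,"y":0,"z":0,"rx":0,"ry":0,"rz":0},{"grip":1,"x":0,"y":0,"z":0,"rx":0,"ry":0,"rz":0}]'
python3 st.py
```

```text
time: 30.97
eef_pos: [0.5696, -0.2047, 0.3454]
tcp_rot: [0.708, 0.707, -0.0, -0.002]
contact_force: [0.8, -0.3, -4.6]
opening: 0.406
time: 31.63
eef_pos: [0.6184, 0.0164, 0.3453]
tcp_rot: [0.707, 0.707, -0.001, -0.002]
contact_force: [0.9, 0.3, -4.1]
opening: 0.402
time: 32.3
eef_pos: [0.6247, 0.0373, 0.2991]
tcp_rot: [0.708, 0.707, -0.0, -0.0]
contact_force: [-0.1, -1.1, -2.9]
opening: 0.406
t 32.3 pos [0.6247 0.0373 0.2991] xax [ 0.001  1.    -0.   ] zax [-0. -0. -1.] yaw 89.93 q [-0.1   0.28  1.78 -0.    1.07 -1.67] F [-0.1 -1.1 -2.9] op 0.406
```

On target; about 8 mm to go.

```bash

python3 -m jog '[{"grip":1,"x":0,"y":0,"z":2,"rx":0,"ry":0,"rz":0},{"grip":1,"x":0,"y":0,"z":2,"rx":0,"ry":0,"rz":0},{"grip":1,"x":0,"y":0,"z":1.5,"rx":0,"ry":0,"rz":0},{"grip":1,"x":0,"y":0,"z":1.3,"rx":0,"ry":0,"rz":0},{"grip":1,"x":0,"y":0,"z":1,"rx":0,"ry":0,"rz":0},{"grip":1,"x":0,"y":0,"z":0,"rx":0,"ry":0,"rz":0}]'
python3 -m jog '[{"grip":1,"x":0,"y":0,"z":1,"rx":0,"ry":0,"rz":0},{"grip":1,"x":0,"y":0,"z":0,"rx":0,"ry":0,"rz":0},{"grip":1,"x":0,"y":0,"z":0,"rx":0,"ry":0,"rz":0}]'
python3 st.py
```

```text
time: 32.8
eef_pos: [0.6246, 0.0376, 0.2913]
tcp_rot: [0.707, 0.707, -0.0, -0.0]
contact_force: [-0.7, -0.0, -4.4]
opening: 0.403
time: 33.05
eef_pos: [0.6249, 0.0377, 0.2912]
tcp_rot: [0.707, 0.707, 0.0, 0.0]
contact_force: [-0.8, 0.9, -0.4]
opening: 0.406
t 33.05 pos [0.6249 0.0377 0.2912] xax [ 0.001  1.    -0.   ] zax [ 0.001 -0.    -1.   ] yaw 89.96 q [-0.1   0.29  1.79  0.    1.06 -1.67] F [-0.8  0.9 -0.4] op 0.406
```

```bash

python3 -m jog '[{"grip":0.5,"x":0,"y":0,"z":0.5,"rx":0,"ry":0,"rz":0},{"grip":0.3,"x":0,"y":0,"z":0,"rx":0,"ry":0,"rz":0},{"grip":0,"x":0,"y":0,"z":0,"rx":0,"ry":0,"rz":0},{"grip":0,"x":0,"y":0,"z":0,"rx":0,"ry":0,"rz":0},{"grip":0,"x":0,"y":0,"z":-15,"rx":0,"ry":0,"rz":0},{"grip":0,"x":0,"y":0,"z":-30,"rx":0,"ry":0,"rz":0},{"grip":0,"x":0,"y":0,"z":-28,"rx":0,"ry":0,"rz":0},{"grip":0,"x":0,"y":0,"z":-13,"rx":0,"ry":0,"rz":0}]'
python3 -m jog '[{"grip":0,"x":-15,"y":-6.5,"z":0,"rx":0,"ry":0,"rz":0},{"grip":0,"x":-30,"y":-13,"z":0,"rx":0,"ry":0,"rz":0},{"grip":0,"x":-34,"y":-14.5,"z":0,"rx":0,"ry":0,"rz":0},{"grip":0,"x":-34,"y":-14.5,"z":0,"rx":0,"ry":0,"rz":0},{"grip":0,"x":-34,"y":-14.5,"z":0,"rx":0,"ry":0,"rz":0},{"grip":0,"x":-34,"y":-14.5,"z":0,"rx":0,"ry":0,"rz":0},{"grip":0,"x":-34,"y":-14.5,"z":0,"rx":0,"ry":0,"rz":0},{"grip":0,"x":-34,"y":-14.5,"z":0,"rx":0,"ry":0,"rz":0}]'
python3 -m jog '[{"grip":0,"x":-34,"y":-15,"z":0,"rx":0,"ry":0,"rz":0},{"grip":0,"x":-34,"y":-15,"z":0,"rx":0,"ry":0,"rz":0},{"grip":0,"x":-25,"y":-11,"z":0,"rx":0,"ry":0,"rz":0},{"grip":0,"x":-10,"y":-4,"z":0,"rx":0,"ry":0,"rz":0},{"grip":0,"x":-4,"y":0,"z":0,"rx":0,"ry":0,"rz":0},{"grip":0,"x":0,"y":0,"z":0,"rx":0,"ry":0,"rz":0},{"grip":0,"x":0,"y":0,"z":0,"rx":0,"ry":0,"rz":0}]'
python3 st.py
python3 - <<'E'
from h import *
c=snap("wrist","w15.png"); snap("scene","s15.png")
E
```

```text
time: 33.72
eef_pos: [0.6254, 0.0376, 0.3805]
tcp_rot: [0.707, 0.707, 0.002, 0.003]
contact_force: [-0.1, -0.4, 1.0]
opening: 1.002
time: 34.38
eef_pos: [0.5169, -0.2127, 0.3757]
tcp_rot: [0.707, 0.707, 0.0, 0.0]
contact_force: [-0.3, -0.5, 0.1]
opening: 1.002
time: 34.97
eef_pos: [0.4734, -0.3175, 0.3757]
tcp_rot: [0.707, 0.707, 0.0, -0.0]
contact_force: [0.2, -0.1, -0.7]
opening: 0.996
t 34.9667 pos [ 0.4734 -0.3175  0.3757] xax [-0.     1.     0.001] zax [-0.     0.001 -1.   ] yaw 90.0 q [-0.77  0.08  1.87  0.    1.19 -2.34] F [ 0.2 -0.1 -0.7] op 0.996
```

View pics/w15.png

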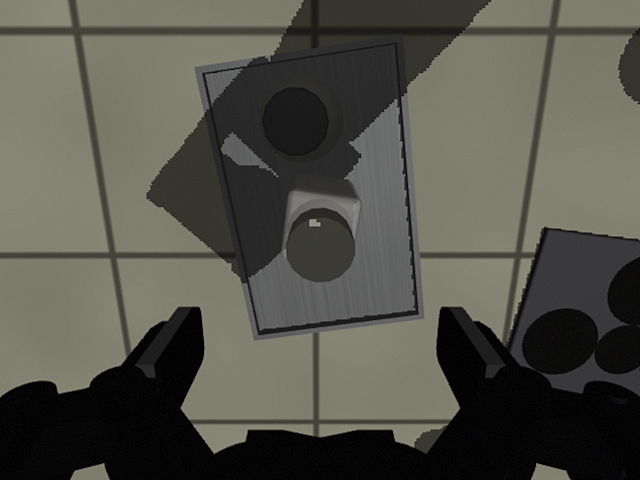

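View pics/s15.png

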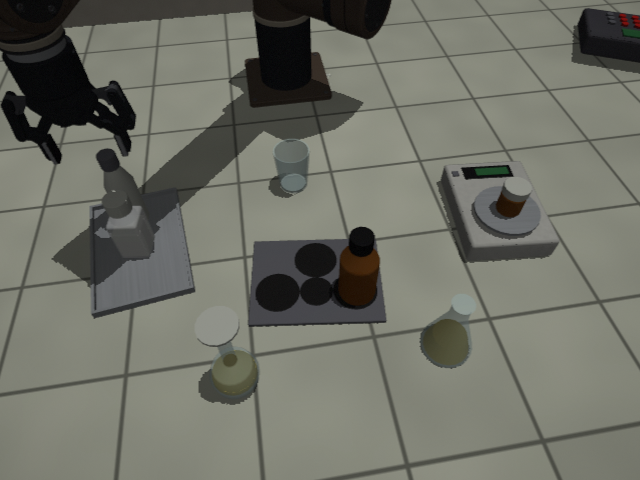

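The amber bottle is back on its circle and the square cap is at (320,245), centred. Descending 103 mm.

```bash

python3 -m jog '[{"grip":0,"x":0,"y":0,"z":15,"rx":0,"ry":0,"rz":0},{"grip":0,"x":0,"y":0,"z":25,"rx":0,"ry":0,"rz":0},{"grip":0,"x":0,"y":0,"z":25,"rx":0,"ry":0,"rz":0},{"grip":0,"x":0,"y":0,"z":22,"rx":0,"ry":0,"rz":0},{"grip":0,"x":0,"y":0,"z":12,"rx":0,"ry":0,"rz":0},{"grip":0,"x":0,"y":0,"z":4,"rx":0,"ry":0,"rz":0},{"grip":0,"x":0,"y":0,"z":0,"rx":0,"ry":0,"rz":0},{"grip":0,"x":0,"y":0,"z":0,"rx":0,"ry":0,"rz":0}]'
python3 -m jog '[{"grip":1,"x":0,"y":0,"z":0,"rx":0,"ry":0,"rz":0},{"grip":1,"x":0,"y":0,"z":0,"rx":0,"ry":0,"rz":0},{"grip":1,"x":0,"y":0,"z":0,"rx":0,"ry":0,"rz":0},{"grip":1,"x":0,"y":0,"z":0,"rx":0,"ry":0,"rz":0},{"grip":1,"x":0,"y":0,"z":0,"rx":0,"ry":0,"rz":0},{"grip":1,"x":0,"y":0,"z":0,"rx":0,"ry":0,"rz":0},{"grip":1,"x":0,"y":0,"z":0,"rx":0,"ry":0,"rz":0},{"grip":1,"x":0,"y":0,"z":0,"rx":0,"ry":0,"rz":0}]'
python3 st.py
python3 - <<'E'
from h import *
c=snap("wrist","w16.png")
E
```

```text
time: 35.73
eef_pos: [0.4736, -0.3183, 0.2741]
tcp_rot: [0.707, 0.707, 0.0, 0.001]
contact_force: [-0.2, -0.5, 0.6]
opening: 0.998
time: 36.4
eef_pos: [0.4732, -0.3184, 0.2741]
tcp_rot: [0.707, 0.707, 0.0, 0.001]
contact_force: [-0.2, 2.0, 6.2]
opening: 0.452
t 36.4 pos [ 0.4732 -0.3184  0.2741] xax [ 0.001  1.    -0.001] zax [ 0.001 -0.001 -1.   ] yaw 89.95 q [-0.77  0.2   1.93  0.    1.   -2.34] F [-0.2  2.   6.2] op 0.452
```

View pics/w16.png

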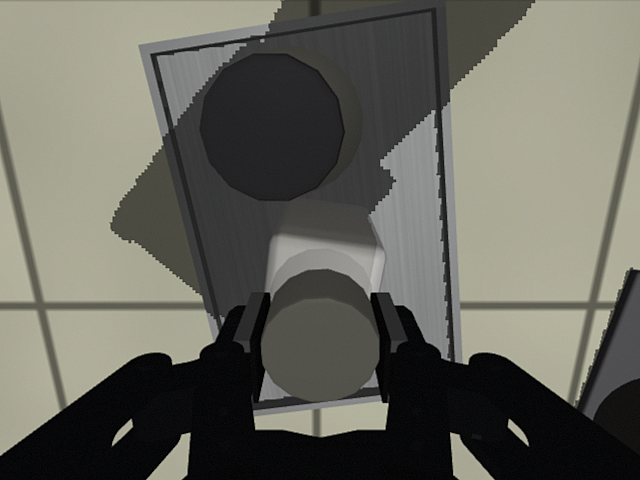

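```bash

python3 -m jog '[{"grip":1,"x":0,"y":0,"z":-8,"rx":0,"ry":0,"rz":0},{"grip":1,"x":0,"y":0,"z":-18,"rx":0,"ry":0,"rz":0},{"grip":1,"x":0,"y":0,"z":-20,"rx":0,"ry":0,"rz":0},{"grip":1,"x":6,"y":2,"z":-10,"rx":0,"ry":0,"rz":0},{"grip":1,"x":16,"y":5,"z":-4,"rx":0,"ry":0,"rz":0},{"grip":1,"x":24,"y":7,"z":0,"rx":0,"ry":0,"rz":0},{"grip":1,"x":28,"y":7,"z":0,"rx":0,"ry":0,"rz":0},{"grip":1,"x":28,"y":7,"z":0,"rx":0,"ry":0,"rz":0}]'
python3 -m jog '[{"grip":1,"x":28,"y":7,"z":0,"rx":0,"ry":0,"rz":0},{"grip":1,"x":28,"y":7,"z":0,"rx":0,"ry":0,"rz":0},{"grip":1,"x":28,"y":7,"z":0,"rx":0,"ry":0,"rz":0},{"grip":1,"x":28,"y":7,"z":0,"rx":0,"ry":0,"rz":0},{"grip":1,"x":28,"y":8,"z":0,"rx":0,"ry":0,"rz":0},{"grip":1,"x":26,"y":8,"z":0,"rx":0,"ry":0,"rz":0},{"grip":1,"x":20,"y":6,"z":0,"rx":0,"ry":0,"rz":0},{"grip":1,"x":10,"y":3,"z":0,"rx":0,"ry":0,"rz":0}]'
python3 -m jog '[{"grip":1,"x":1.5,"y":0.5,"z":12,"rx":0,"ry":0,"rz":0},{"grip":1,"x":0,"y":0,"z":18,"rx":0,"ry":0,"rz":0},{"grip":1,"x":0,"y":0,"z":12,"rx":0,"ry":0,"rz":0},{"grip":1,"x":0,"y":0,"z":5,"rx":0,"ry":0,"rz":0},{"grip":1,"x":0,"y":0,"z":2,"rx":0,"ry":0,"rz":0},{"grip":1,"x":0,"y":0,"z":0,"rx":0,"ry":0,"rz":0},{"grip":1,"x":0,"y":0,"z":0,"rx":0,"ry":0,"rz":0}]'
python3 st.py
```

```text
time: 37.12
eef_pos: [0.5007, -0.215, 0.3322]
tcp_rot: [0.708, 0.706, -0.0, -0.001]
contact_force: [0.6, 0.7, -3.5]
opening: 0.448
time: 37.78
eef_pos: [0.5539, -0.0177, 0.332]
tcp_rot: [0.707, 0.708, -0.0, -0.001]
contact_force: [-0.5, -0.1, -3.1]
opening: 0.454
time: 38.37
eef_pos: [0.5548, -0.0195, 0.2843]
tcp_rot: [0.708, 0.707, 0.0, 0.0]
contact_force: [0.0, -0.4, -3.0]
opening: 0.453
t 38.3667 pos [ 0.5548 -0.0195  0.2843] xax [ 0.002  1.    -0.   ] zax [ 0.001 -0.    -1.   ] yaw 89.91 q [-0.22  0.16  1.97 -0.    1.02 -1.79] F [ 0.  -0.4 -3. ] op 0.453
```

```bash

python3 -m jog '[{"grip":1,"x":0.5,"y":0,"z":2,"rx":0,"ry":0,"rz":0},{"grip":1,"x":0,"y":0,"z":2,"rx":0,"ry":0,"rz":0},{"grip":1,"x":0,"y":0,"z":1.2,"rx":0,"ry":0,"rz":0},{"grip":1,"x":0,"y":0,"z":1,"rx":0,"ry":0,"rz":0},{"grip":1,"x":0,"y":0,"z":1,"rx":0,"ry":0,"rz":0},{"grip":1,"x":0,"y":0,"z":0,"rx":0,"ry":0,"rz":0}]'
python3 -m jog '[{"grip":1,"x":0,"y":0,"z":1,"rx":0,"ry":0,"rz":0},{"grip":1,"x":0,"y":0,"z":0,"rx":0,"ry":0,"rz":0},{"grip":1,"x":0,"y":0,"z":0,"rx":0,"ry":0,"rz":0}]'
python3 st.py
```

```text
time: 38.87
eef_pos: [0.5548, -0.0183, 0.2772]
tcp_rot: [0.707, 0.707, 0.0, 0.0]
contact_force: [-0.0, 0.3, -1.6]
opening: 0.45
time: 39.12
eef_pos: [0.5551, -0.0183, 0.2772]
tcp_rot: [0.707, 0.707, 0.0, 0.001]
contact_force: [-2.9, 1.9, 6.0]
opening: 0.45
t 39.1167 pos [ 0.5551 -0.0183  0.2772] xax [ 0.001  1.    -0.   ] zax [ 0.001 -0.    -1.   ] yaw 89.96 q [-0.22  0.17  1.97  0.    1.   -1.79] F [-2.9  1.9  6. ] op 0.45
```

```bash

python3 -m jog '[{"grip":0.5,"x":0,"y":0,"z":-0.5,"rx":0,"ry":0,"rz":0},{"grip":0.3,"x":0,"y":0,"z":0,"rx":0,"ry":0,"rz":0},{"grip":0,"x":0,"y":0,"z":0,"rx":0,"ry":0,"rz":0},{"grip":0,"x":0,"y":0,"z":0,"rx":0,"ry":0,"rz":0},{"grip":0,"x":0,"y":0,"z":-15,"rx":0,"ry":0,"rz":0},{"grip":0,"x":0,"y":0,"z":-30,"rx":0,"ry":0,"rz":0},{"grip":0,"x":0,"y":0,"z":-32,"rx":0,"ry":0,"rz":0},{"grip":0,"x":0,"y":0,"z":-20,"rx":0,"ry":0,"rz":0}]'
python3 -m jog '[{"grip":0,"x":-15,"y":-7.5,"z":0,"rx":0,"ry":0,"rz":0},{"grip":0,"x":-31,"y":-15.5,"z":0,"rx":0,"ry":0,"rz":0},{"grip":0,"x":-34,"y":-17,"z":0,"rx":0,"ry":0,"rz":0},{"grip":0,"x":-34,"y":-17,"z":0,"rx":0,"ry":0,"rz":0},{"grip":0,"x":-34,"y":-17,"z":0,"rx":0,"ry":0,"rz":0},{"grip":0,"x":-34,"y":-17,"z":0,"rx":0,"ry":0,"rz":0},{"grip":0,"x":-34,"y":-17,"z":0,"rx":0,"ry":0,"rz":0},{"grip":0,"x":-34,"y":-17,"z":0,"rx":0,"ry":0,"rz":0}]'
python3 -m jog '[{"grip":0,"x":-34,"y":-16.5,"z":0,"rx":0,"ry":0,"rz":0},{"grip":0,"x":-17,"y":-8,"z":0,"rx":0,"ry":0,"rz":0},{"grip":0,"x":-7,"y":-4,"z":0,"rx":0,"ry":0,"rz":0},{"grip":0,"x":0,"y":0,"z":0,"rx":0,"ry":0,"rz":0},{"grip":0,"x":0,"y":0,"z":0,"rx":0,"ry":0,"rz":0},{"grip":0,"x":0,"y":0,"z":0,"rx":0,"ry":0,"rz":0}]'
python3 st.py
python3 - <<'E'
from h import *
c=snap("wrist","w17.png"); snap("scene","s17.png")
E
```

```text
time: 39.78
eef_pos: [0.5551, -0.0185, 0.3762]
tcp_rot: [0.707, 0.707, 0.001, 0.002]
contact_force: [0.4, 0.5, 1.2]
opening: 0.998
time: 40.45
eef_pos: [0.4282, -0.2697, 0.3732]
tcp_rot: [0.707, 0.707, -0.0, 0.0]
contact_force: [-0.1, 0.3, -0.3]
opening: 1.003
time: 40.95
eef_pos: [0.4014, -0.3252, 0.373]
tcp_rot: [0.707, 0.707, 0.0, -0.0]
contact_force: [0.4, 1.0, -0.4]
opening: 1.001
t 40.95 pos [ 0.4014 -0.3252  0.373 ] xax [-0.001  1.     0.001] zax [-0.     0.001 -1.   ] yaw 90.03 q [-0.88 -0.04  1.99  0.    1.19 -2.45] F [ 0.4  1.  -0.4] op 1.001
```

View pics/w17.png

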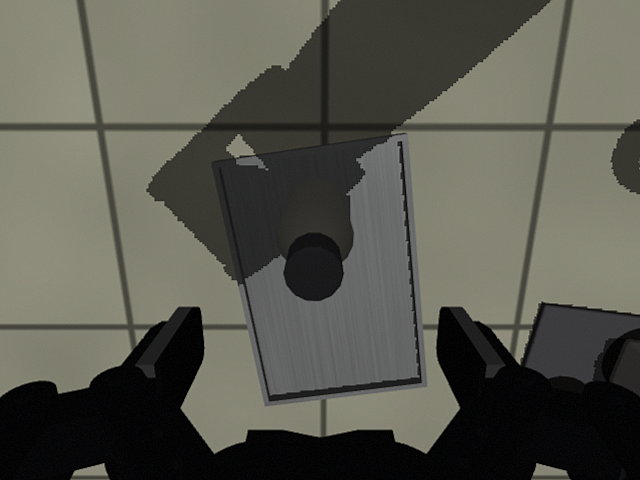

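View pics/s17.png

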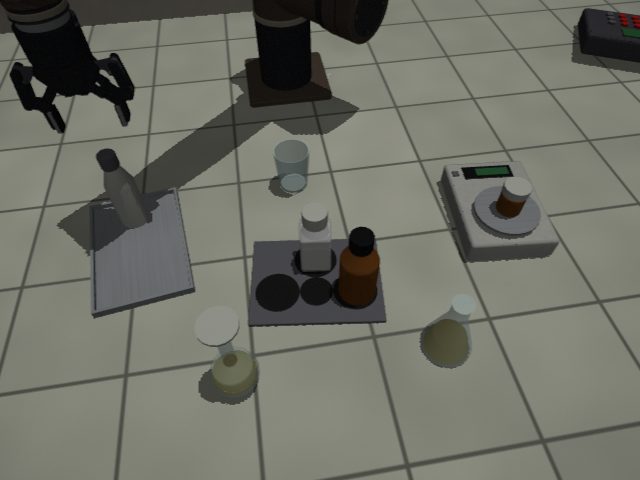

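The square bottle is back. The slim cap is at (314,268), so I'll shift −2 mm, descend 70 mm and grip.

```bash

python3 -m jog '[{"grip":0,"x":-2,"y":0,"z":12,"rx":0,"ry":0,"rz":0},{"grip":0,"x":0,"y":0,"z":22,"rx":0,"ry":0,"rz":0},{"grip":0,"x":0,"y":0,"z":20,"rx":0,"ry":0,"rz":0},{"grip":0,"x":0,"y":0,"z":12,"rx":0,"ry":0,"rz":0},{"grip":0,"x":0,"y":0,"z":5,"rx":0,"ry":0,"rz":0},{"grip":0,"x":0,"y":0,"z":0,"rx":0,"ry":0,"rz":0},{"grip":0,"x":0,"y":0,"z":0,"rx":0,"ry":0,"rz":0}]'
python3 -m jog '[{"grip":1,"x":0,"y":0,"z":0,"rx":0,"ry":0,"rz":0},{"grip":1,"x":0,"y":0,"z":0,"rx":0,"ry":0,"rz":0},{"grip":1,"x":0,"y":0,"z":0,"rx":0,"ry":0,"rz":0},{"grip":1,"x":0,"y":0,"z":0,"rx":0,"ry":0,"rz":0},{"grip":1,"x":0,"y":0,"z":0,"rx":0,"ry":0,"rz":0},{"grip":1,"x":0,"y":0,"z":0,"rx":0,"ry":0,"rz":0},{"grip":1,"x":0,"y":0,"z":0,"rx":0,"ry":0,"rz":0},{"grip":1,"x":0,"y":0,"z":0,"rx":0,"ry":0,"rz":0}]'
python3 st.py
```

```text
time: 41.63
eef_pos: [0.4012, -0.3283, 0.3025]
tcp_rot: [0.707, 0.707, -0.0, 0.0]
contact_force: [-0.1, -1.0, 0.2]
opening: 0.994
time: 42.3
eef_pos: [0.4011, -0.3285, 0.303]
tcp_rot: [0.707, 0.707, 0.0, 0.001]
contact_force: [0.0, -0.0, 4.2]
opening: 0.332
t 42.3 pos [ 0.4011 -0.3285  0.303 ] xax [ 0.001  1.    -0.001] zax [ 0.001 -0.001 -1.   ] yaw 89.96 q [-0.88  0.05  2.04  0.    1.05 -2.45] F [ 0.  -0.   4.2] op 0.332
```

```bash

python3 -m jog '[{"grip":1,"x":0,"y":0,"z":-8,"rx":0,"ry":0,"rz":0},{"grip":1,"x":0,"y":0,"z":-18,"rx":0,"ry":0,"rz":0},{"grip":1,"x":0,"y":0,"z":-20,"rx":0,"ry":0,"rz":0},{"grip":1,"x":5,"y":4,"z":-10,"rx":0,"ry":0,"rz":0},{"grip":1,"x":14,"y":12,"z":-4,"rx":0,"ry":0,"rz":0},{"grip":1,"x":20,"y":17,"z":0,"rx":0,"ry":0,"rz":0},{"grip":1,"x":22,"y":19,"z":0,"rx":0,"ry":0,"rz":0},{"grip":1,"x":22,"y":19,"z":0,"rx":0,"ry":0,"rz":0}]'
python3 -m jog '[{"grip":1,"x":22,"y":19,"z":0,"rx":0,"ry":0,"rz":0},{"grip":1,"x":22,"y":19,"z":0,"rx":0,"ry":0,"rz":0},{"grip":1,"x":22,"y":19,"z":0,"rx":0,"ry":0,"rz":0},{"grip":1,"x":22,"y":19,"z":0,"rx":0,"ry":0,"rz":0},{"grip":1,"x":22,"y":19,"z":0,"rx":0,"ry":0,"rz":0},{"grip":1,"x":22,"y":18,"z":0,"rx":0,"ry":0,"rz":0},{"grip":1,"x":17,"y":14,"z":0,"rx":0,"ry":0,"rz":0},{"grip":1,"x":8,"y":6,"z":0,"rx":0,"ry":0,"rz":0}]'
python3 -m jog '[{"grip":1,"x":2,"y":0.5,"z":12,"rx":0,"ry":0,"rz":0},{"grip":1,"x":0,"y":0,"z":18,"rx":0,"ry":0,"rz":0},{"grip":1,"x":0,"y":0,"z":12,"rx":0,"ry":0,"rz":0},{"grip":1,"x":0,"y":0,"z":5,"rx":0,"ry":0,"rz":0},{"grip":1,"x":0,"y":0,"z":2,"rx":0,"ry":0,"rz":0},{"grip":1,"x":0,"y":0,"z":0,"rx":0,"ry":0,"rz":0},{"grip":1,"x":0,"y":0,"z":0,"rx":0,"ry":0,"rz":0}]'
python3 st.py
```

```text
time: 42.97
eef_pos: [0.4723, -0.244, 0.3617]
tcp_rot: [0.708, 0.706, -0.0, -0.001]
contact_force: [0.4, -0.5, -1.6]
opening: 0.336
time: 43.63
eef_pos: [0.6061, -0.0857, 0.3613]
tcp_rot: [0.706, 0.708, 0.0, -0.001]
contact_force: [0.5, -1.6, -2.3]
opening: 0.33
time: 44.22
eef_pos: [0.6056, -0.087, 0.3138]
tcp_rot: [0.708, 0.707, 0.0, 0.0]
contact_force: [-0.4, -0.0, -1.5]
opening: 0.337
t 44.2167 pos [ 0.6056 -0.087   0.3138] xax [ 0.002  1.    -0.   ] zax [ 0.001 -0.    -1.   ] yaw 89.91 q [-0.31  0.24  1.81 -0.    1.09 -1.88] F [-0.4 -0.  -1.5] op 0.337
```

```bash

python3 -m jog '[{"grip":1,"x":0.5,"y":0,"z":2.5,"rx":0,"ry":0,"rz":0},{"grip":1,"x":0,"y":0,"z":2,"rx":0,"ry":0,"rz":0},{"grip":1,"x":0,"y":0,"z":1.5,"rx":0,"ry":0,"rz":0},{"grip":1,"x":0,"y":0,"z":1,"rx":0,"ry":0,"rz":0},{"grip":1,"x":0,"y":0,"z":0.7,"rx":0,"ry":0,"rz":0},{"grip":1,"x":0,"y":0,"z":0,"rx":0,"ry":0,"rz":0}]'
python3 -m jog '[{"grip":1,"x":0,"y":0,"z":1,"rx":0,"ry":0,"rz":0},{"grip":1,"x":0,"y":0,"z":0,"rx":0,"ry":0,"rz":0},{"grip":1,"x":0,"y":0,"z":0,"rx":0,"ry":0,"rz":0}]'
python3 st.py
```

```text
time: 44.72
eef_pos: [0.6057, -0.0859, 0.3061]
tcp_rot: [0.707, 0.707, 0.0, 0.0]
contact_force: [-0.5, 1.0, 0.9]
opening: 0.336
time: 44.97
eef_pos: [0.606, -0.0859, 0.3061]
tcp_rot: [0.707, 0.707, 0.001, 0.001]
contact_force: [-1.7, 1.1, 5.4]
opening: 0.337
t 44.9667 pos [ 0.606  -0.0859  0.3061] xax [ 0.001  1.    -0.   ] zax [ 0.002 -0.    -1.   ] yaw 89.96 q [-0.31  0.25  1.81  0.    1.08 -1.88] F [-1.7  1.1  5.4] op 0.337
```

Seated. I'll release, rise and back off toward −y and −x for a final check.

```bash

python3 -m jog '[{"grip":0.6,"x":0,"y":0,"z":-0.5,"rx":0,"ry":0,"rz":0},{"grip":0.4,"x":0,"y":0,"z":0,"rx":0,"ry":0,"rz":0},{"grip":0,"x":0,"y":0,"z":0,"rx":0,"ry":0,"rz":0},{"grip":0,"x":0,"y":0,"z":0,"rx":0,"ry":0,"rz":0},{"grip":0,"x":0,"y":0,"z":-15,"rx":0,"ry":0,"rz":0},{"grip":0,"x":0,"y":0,"z":-30,"rx":0,"ry":0,"rz":0},{"grip":0,"x":0,"y":0,"z":-30,"rx":0,"ry":0,"rz":0},{"grip":0,"x":0,"y":0,"z":-20,"rx":0,"ry":0,"rz":0}]'
python3 -m jog '[{"grip":0,"x":-15,"y":-7.5,"z":0,"rx":0,"ry":0,"rz":0},{"grip":0,"x":-31,"y":-15.5,"z":0,"rx":0,"ry":0,"rz":0},{"grip":0,"x":-34,"y":-17,"z":0,"rx":0,"ry":0,"rz":0},{"grip":0,"x":-34,"y":-17,"z":0,"rx":0,"ry":0,"rz":0},{"grip":0,"x":-34,"y":-17,"z":0,"rx":0,"ry":0,"rz":0},{"grip":0,"x":-34,"y":-17,"z":0,"rx":0,"ry":0,"rz":0},{"grip":0,"x":-34,"y":-17,"z":0,"rx":0,"ry":0,"rz":0},{"grip":0,"x":-34,"y":-17,"z":0,"rx":0,"ry":0,"rz":0}]'
python3 -m jog '[{"grip":0,"x":-20,"y":-5,"z":0,"rx":0,"ry":0,"rz":0},{"grip":0,"x":0,"y":0,"z":0,"rx":0,"ry":0,"rz":0},{"grip":0,"x":0,"y":0,"z":0,"rx":0,"ry":0,"rz":0},{"grip":0,"x":0,"y":0,"z":0,"rx":0,"ry":0,"rz":0}]'
python3 st.py
python3 - <<'E'
from h import *
c=snap("top","t18.png"); snap("scene","s18.png")
cv2.imwrite("pics/t18c.png",cv2.resize(c["frame"][175:295,250:400,::-1],None,fx=5,fy=5,interpolation=cv2.INTER_NEAREST))
E
```

```text
time: 45.63
eef_pos: [0.6059, -0.086, 0.4027]
tcp_rot: [0.707, 0.707, 0.001, 0.001]
contact_force: [0.6, -0.3, 1.8]
opening: 1.003
time: 46.3
eef_pos: [0.4792, -0.3372, 0.3998]
tcp_rot: [0.707, 0.707, -0.0, 0.0]
contact_force: [0.8, -0.3, 0.4]
opening: 1.0
time: 46.63
eef_pos: [0.4755, -0.3553, 0.3997]
tcp_rot: [0.707, 0.707, 0.0, -0.0]
contact_force: [0.6, 0.9, 0.5]
opening: 0.998
t 46.6333 pos [ 0.4755 -0.3553  0.3997] xax [0.001 1.    0.001] zax [-0.     0.001 -1.   ] yaw 89.96 q [-0.81  0.11  1.79  0.    1.24 -2.38] F [0.6 0.9 0.5] op 0.998
```

View pics/t18c.png

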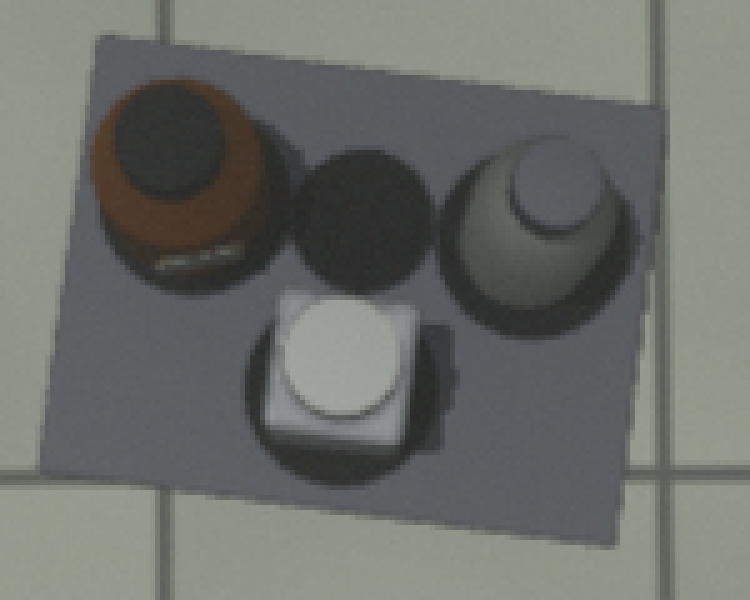

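View pics/s18.png

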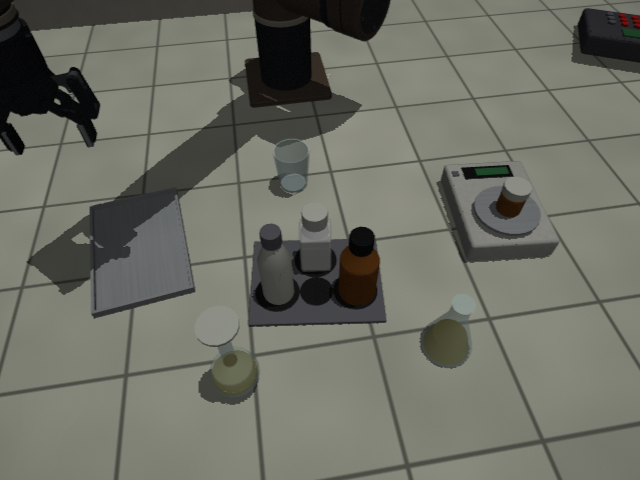

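View pics/t18.png

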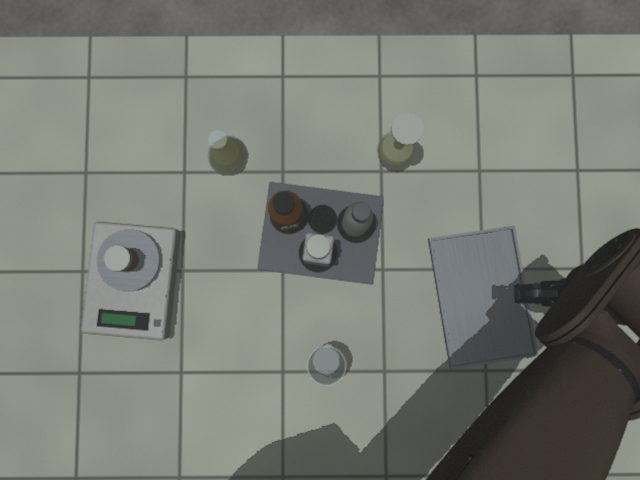

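The caps are now at (170,139), (558,182) and (341,357) in the crop, against (174,137), (562,183) and (346,357) at the start. That is about 5 crop pixels, or roughly 1.5–2 mm. Everything is upright, the bystanders have not moved and the robot is clear, so I'll hand in.

```bash
python3 -c "
from plant import sign_off; print(sign_off())"
```

```text
the job is handed in; nothing more can be done
None
```

The job is done and handed in at about 47 s of the 147 s allowed; the hand-in reports no verdict. I moved the slim, square and amber bottles into the drip tray by their caps. I then lowered the jar onto the pan until it touched, released it, and put the bottles back in the order amber, square, slim.

- **Bottles:** the last pictures show all three upright, each cap within about 2 mm of where it was at the start.
- **Jar:** measured right after release, it stood upright about 2 mm from the pan's centre, and the last pictures show it unmoved.
- **Glassware:** the beaker and both flasks look unmoved.
- **Robot:** the arm stands clear of everything. No force reading I took was above about 7 N.

- **Disagreements:** the three cameras differed by 2–4 mm on some positions, so I used in-between values for the grasps and the pan.
- **Failed check:** separating the empty circles by colour mask did not work because they merged into one blob. I relied on the stand's corners and the recorded grasp poses instead.
- **Refused calls:** the first three move calls were refused for missing row keys, and nothing moved.

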